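# Load and pin a clamshell drilling jig, and hold it shut

## Task

Load the blue clamshell jig for drilling: plug the brass block upright into its rectangular pocket, then swing the aluminium lid shut over it by the red bar. Then take the orange-handled pin out of its wooden stand, push it all the way down through the lid hole into the base hole, and finish while still holding the pin by its handle and pressing it firmly down, because the sprung block lifts the lid if you let up. Leave the loose parts lying around the work undisturbed.

Things in the scene. Friction and masses are not known exactly. Their poses are not given: they have to be found in the camera images.
- jig: clamshell jig fixed to the bench; origin under the middle of its base on the bench top, z up. Blue base block 104 mm (local x) by 156 mm (local y), top face 34 mm above the bench, on a dark foot plate 116 x 166 mm. The aluminium lid is hinged along local x at the local +y end and, shut, reaches to local -y
- pocket (a point): centre of the mouth of the rectangular pocket in the base top, 34 mm above the bench: 33 mm along the jig's x, 45 mm along its y, 26 mm deep, vertical walls. A spring ejector inside stops the block with its underside 13 mm above the bench; the shut lid presses it 3 mm further, against 9 to 12 N
- base_hole (a point): centre of the mouth of the round 15 mm pin hole in the base top (34 mm above the bench), vertical, 26 mm deep; 70 mm from the pocket towards the jig's -y
- hinge (a point): middle of the lid's hinge axis, which runs along the jig's x, 34 mm above the bench
- lid (a joint): lid angle in rad: 0 shut (hard stop), 1.75 fully open, leaning away over the jig's +y end. A stiff hinge (0.14 N m) holds it where left; near shut it lies on the sprung block, up to 0.05 rad open. Lid 0.3 kg, 100 mm along x; shut, its top is 82 mm above the bench out to 107 mm from the hinge, then a 10 mm thick ear (top 44 mm above the bench) to 152 mm
- bar (a point): middle of the lid's round red closing bar, 12 mm thick, along the jig's x, 76 mm free between the two arms at its ends; 182 mm from the hinge axis along the lid, 44 mm above the lid's parting face, so shut it is 78 mm above the bench. Pinched from above it turns between the fingers as the lid swings, on an arc of radius 187 mm about the hinge
- lid_hole (a point): centre of the upper mouth of the round 15 mm hole in the lid's 10 mm thick ear, 134 mm from the hinge axis and 27 mm from the step up to the thick part of the lid; 44 mm above the bench and straight above the base hole when the lid is shut
- block: brass block 30 mm (x) by 42 mm (y) by 56 mm high, 0.2 kg, loose, standing on the bench; origin at the centre of its underside, z up. It fits the pocket with its x along the jig's x (half a turn makes no difference), and then stands 36 to 32 mm proud
- stand: wooden block 60 x 60 x 36 mm fixed to the bench with a vertical 16 mm hole through its middle, in which the pin hangs; origin at the centre of its underside
- pin: loose upright steel pin, 0.06 kg, origin at the centre of its lower tip, z up: 6 mm taper, shank 12 mm thick up to z = 32 mm, flange 26 mm across to 37, orange round handle 16 mm thick to 75. Starts hanging in the stand by its flange, tip 4 mm above the bench. Home in the shut jig the flange lies on the lid's ear, tip 12 mm above the bench; about 6 N down on it shuts the lid and keeps it shut
- crank_fixture: tall grey gear shaft standing upright in a base to the left, fixed equipment, about 116 mm across at the foot and 350 mm high; keep the hand and arm clear of it
- piston: bare grey piston, 63 mm across, 54 mm high, standing; a loose bystander, to be left alone
- gear: grey steel gear lying flat, 68 mm across, 18 mm high; a loose bystander, to be left alone
- bearing: ball bearing lying flat, 47 mm across, 14 mm high; a loose bystander, to be left alone
- sleeve: steel spacer sleeve standing, 24 mm across, 52 mm high; a loose bystander, to be left alone
- wrench: combination wrench lying flat, 232 mm long, 8 mm high; a loose bystander, to be left alone
Things that resemble listed ones, but are neither listed nor needed, are in the scene too. What is shaped like the block but green or purple is not meant.

How it is judged (in metres and radians):
On the way, in this order (a step that is already met when the one before it is completed fails the run):
1. the brass block stands in the pocket, down on the ejector, with the lid still open (horizontal distance between block and pocket below 0.005 m and angle between the z axis of block and the z axis of jig, either way round below 0.12 rad and angle between the y axis of block and the y axis of jig, either way round below 0.15 rad and z of block in the frame of jig below 0.016 m and value of joint lid above 0.5 rad), for 0.2 s.
2. the lid is swung down onto the block, with the pin not yet in the base hole (value of joint lid below 0.075 rad and horizontal distance between pin and base_hole above 0.03 m), for 0.2 s.
At the end, for the whole second after the job is handed in: For the last second: fingers on the pin and pin on the jig, each over 3 N; lid under 0.015 rad; pin upright, within 4 mm of the base hole axis, tip under 14.5 mm above the bench; block aligned in the pocket within 5 mm and 0.15 rad, underside under 12.5 mm (horizontal distance between block and pocket below 0.005 m and angle between the z axis of each of block, pin and the z axis of jig, either way round below 0.12 rad and angle between the y axis of block and the y axis of jig, either way round below 0.15 rad and z of block in the frame of jig below 0.0125 m and value of joint lid below 0.015 rad and horizontal distance between pin and base_hole below 0.004 m and z of pin in the frame of jig below 0.0145 m and contact force between pin and jig above 3 N and contact force between the fingers and pin above 3 N and linear speed of pin below 0.02 m/s); the arm keeps its last pose, push and grip.
It fails at once if the piston is moved by more than 30 mm (distance of piston from where it was at the start of the episode above 0.03 m).
It fails at once if the gear is moved by more than 30 mm (distance of gear from where it was at the start of the episode above 0.03 m).
It fails at once if the bearing is moved by more than 30 mm (distance of bearing from where it was at the start of the episode above 0.03 m).
It fails at once if the sleeve is moved by more than 30 mm (distance of sleeve from where it was at the start of the episode above 0.03 m).
It fails at once if the wrench is moved by more than 30 mm (distance of wrench from where it was at the start of the episode above 0.03 m).
It also fails if it takes over 72 s, if anything falls off the work surface, if the arm or the gripper's body presses on something with over 40 N, if the wrist force passes 120 N, or if a joint passes its speed limit or range.

## Robot

A 7-joint arm with a two-finger parallel gripper is mounted at the origin on a cart in front of the work surface, level with it; the furniture and walls round the work are solid. World frame = base frame: x ahead of the robot, y to its left, z up, the work surface at z = 0. Lengths are in m, angles in degrees, forces in N, time in s.
With the tool pointing down it reaches from about 0.425 to 0.925 m from the base axis. Payload 6.8 kg.
Tool frame: the origin (TCP) lies midway between the tips of the shut fingers; the grasp point (between the pads) lies 19 mm behind it (manip.grip_point_offset is the distance from the TCP to the grasp point, in m); z points along the fingers, y is the direction in which the jaws open and shut (so a half turn about z gives the same grasp; the last joint's range is limited). The gripper opens to 88 mm and grips with 3 to 60 N. Pads are 20 mm wide; open, the fingers measure 115 mm over their backs; the gripper's body (75 mm by 178 mm) begins 61 mm behind the grasp point.
Start: joints at [57.233, 27.33, 1.283, 89.118, -0.659, 63.558, -4.761], TCP at [0.302, -0.604, 0.223] pointing down, gripper open.
Joint ranges: [-169.35, 169.35], [-19.33, 120.38], [-80.79, 83.38], [13.8, 139.57], [-78.32, 258.32], [9.67, 109.79], [-169.56, 169.56]. Speed limits (degrees/s): [136.94, 136.94, 180, 180, 180, 180, 180].

## Interface

Orientations are given as a 3x3 rotation matrix whose columns are the frame's x, y, z axes.
In Python, from plant import manip gives the robot as it stands. The module is installed in compiled form; this text tells all that it offers.
- The arm moves only by the shell command python3 -m inch 'ROWS'. ROWS is JSON, a list of rows, each a list of 3 entries, a list of its own where there are three numbers: the shift along the tool's x, y, z in mm, then the turn about the tool's z in degrees, then the opening, from 0 (shut) to 1 (fully open). In form: [[[x, y, z], yaw, jaw], ...]. A call has 1 to 10 rows; each row shifts and turns the commanded pose from where the row before left it, along the tool's axes as they then stand; what a row does not reach is not made up. A row lasts 1/10 s, in which the tool goes at most 50 mm and 8.59 degrees, less where a joint would pass 70% of its speed; a pose out of reach is approached as far as the arm can. A call with a gripper value outside its range is refused whole. The fingers move at their own pace and stop on an object; the grip force is fixed at half the most. Time passes only in rows, so rows that do not move let the fingers close. It gives the time, the measured TCP pose, the force and the opening at its end, in the units of the state.
- manip.observe(): the state, without advancing time (a new reading comes with each control period).
- manip.capture(name): name is "side" or "top"; returns a dict with "frame" (420x560x3 uint8, blue, green, red), "vfov" (degrees; the focal length in pixels is half the picture's height over the tangent of half this angle, whatever the lens; pixels are square), "cx", "cy" (the principal point, pixels), "world_from_camera" (4x4, takes a point from camera to world coordinates). Camera axes: x right, y down, z forward; pixel columns grow to the right and rows downward; lengths in m; the calibration is good to about 2 mm. A picture is of the moment at which its call begins. There is no depth.
- manip.close_job(): hands the job in, once; it reports no verdict.
The state is a dict: "t": time; "joints": joint angles; "joint_vel": joint speeds; "joint_torque": joint torques, N m; "tool_pos": TCP position; "eef_rot": TCP orientation; "contact_force": force on the tool from outside, world axes, zero at the start; "moment": the same for the moment, N m; "grip_width": opening from 0.0 (shut) to 1.0 (fully open).
Only numpy, scipy, OpenCV 4.12 (cv2) and the standard library are available. Lean on these libraries where they do the work, as an engineer would, in place of code of your own. Each camera call takes 0.05 s, during which the arm holds its last target.

## Working session

There is one attempt and no reset: what is moved stays moved. The work goes in short steps, Python scripts to look and compute and a shell command to move; the robot and the scene stay as the last step left them, time stands still between calls to the robot, and variables do not carry over. Pictures are saved under pics/ and viewed, and the job is handed in when it is done.

```bash
mkdir -p pics
cat > h.py <<'E'
import numpy as np,cv2
from plant import manip
def cap(n,fn):
    c=manip.capture(n); cv2.imwrite('pics/'+fn+'.png',c['frame']); np.savez('pics/'+fn+'.npz',**{k:np.array(v) for k,v in c.items()}); return c
def ld(fn): return dict(np.load('pics/'+fn+'.npz'))
def f(c): return 210/np.tan(np.radians(float(c['vfov']))/2)
def ray(c,u,v):
    T=c['world_from_camera']; d=T[:3,:3]@np.array([(u-c['cx'])/f(c),(v-c['cy'])/f(c),1]); return T[:3,3],d
def atz(c,u,v,z):
    o,d=ray(c,u,v); return o+d*(z-o[2])/d[2]
def proj(c,p):
    T=c['world_from_camera']; q=T[:3,:3].T@(np.array(p)-T[:3,3]); return np.array([c['cx']+f(c)*q[0]/q[2],c['cy']+f(c)*q[1]/q[2]])
def crop(fn,u0,v0,u1,v1,s,out):
    im=cv2.imread('pics/'+fn+'.png')[v0:v1,u0:u1]; cv2.imwrite('pics/'+out+'.png',cv2.resize(im,None,fx=s,fy=s,interpolation=cv2.INTER_CUBIC))
E
python3 - <<'E'
from h import *
for n in('side','top'):
    c=cap(n,n+'0'); print(n,c['vfov'],c['cx'],c['cy'],np.round(c['world_from_camera'],3))
s=manip.observe(); print(s)
E
```

```text
side 46.799395918873884 276.8412959078587 207.0731704379009 [[-0.915 -0.217  0.339  0.173]
 [-0.402  0.499 -0.767  0.975]
 [-0.003 -0.839 -0.544  0.776]
 [ 0.     0.     0.     1.   ]]
top 56.123875657123655 279.05200503096484 211.1199515619247 [[-0.014 -0.993  0.114  0.477]
 [-1.     0.015  0.01  -0.035]
 [-0.012 -0.114 -0.993  1.139]
 [ 0.     0.     0.     1.   ]]
{'t': 0.1, 'joints': array([57.23255114, 27.37057308,  1.28187129, 89.16971397, -0.65583158,
       63.55676512, -4.76164126]), 'joint_vel': array([-0.06579593, -0.14002767, -0.02274802, -0.21619436,  0.00908927,
        0.01460526, -0.01187954]), 'joint_torque': array([ 4.04533828e-03, -5.84103942e+01,  1.53979037e+00, -2.73317814e+01,
       -5.42492035e-02,  1.30539603e-02,  3.40137876e-05]), 'tool_pos': array([ 0.30169266, -0.60325392,  0.22180684]), 'eef_rot': array([[ 8.94353982e-01,  4.47359172e-01, -8.51875697e-04],
       [ 4.47359949e-01, -8.94353034e-01,  1.31392419e-03],
       [-1.74081578e-04, -1.55620840e-03, -9.99998774e-01]]), 'contact_force': array([0.40985314, 0.4380943 , 0.56802241]), 'moment': array([0.0083924 , 0.00558137, 0.06161869]), 'grip_width': 0.9999460803847554}
```

View pics/top0.png

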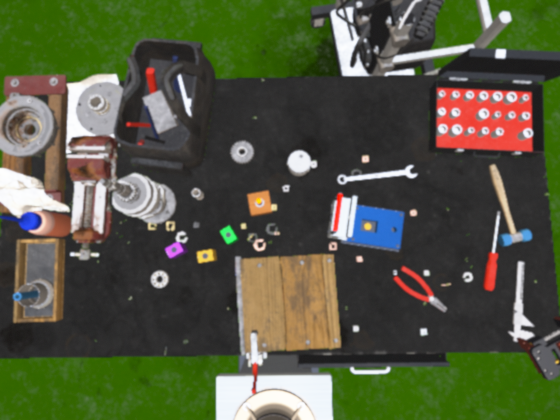

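View pics/side0.png

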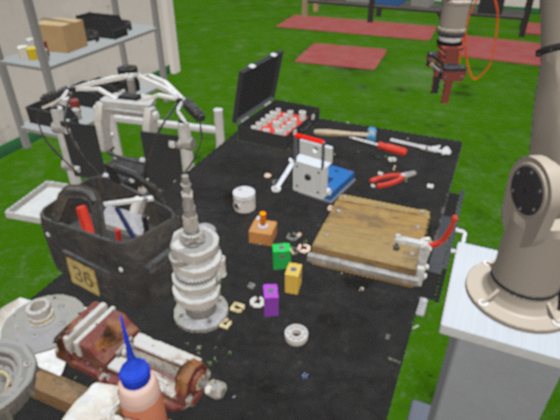

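Block candidates in the top view: yellow/brass (206,256), green (228,235) and purple (175,250). By the description it is the brass one. The wooden stand with the pin is at (260,203) and the jig is at (370,225). I'll check these in close crops.

Run:
```python
from h import *
crop('top0',150,180,290,285,5.7,'c1'); crop('top0',315,175,425,257,7,'c2'); crop('side0',240,120,365,215,6.3,'c3'); crop('side0',225,200,325,320,5,'c4')
```

```text
(no output)
```

View pics/c1.png

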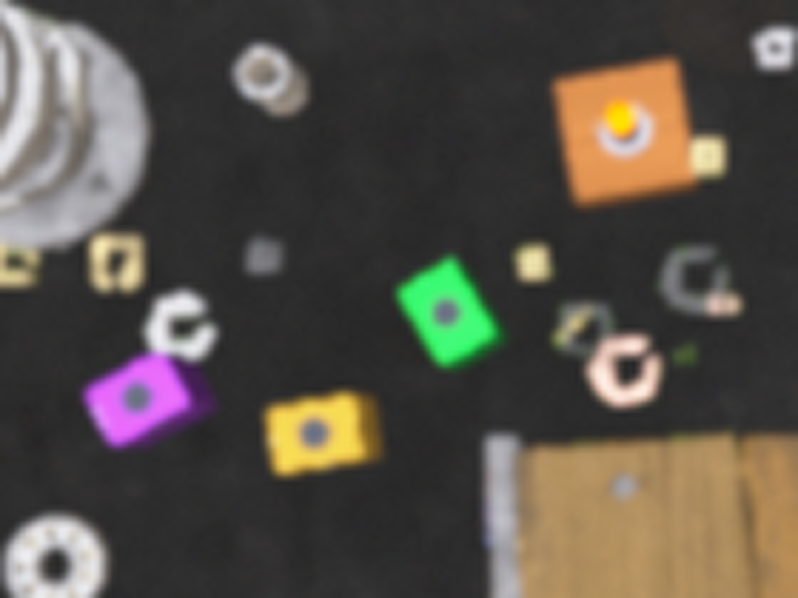

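View pics/c2.png

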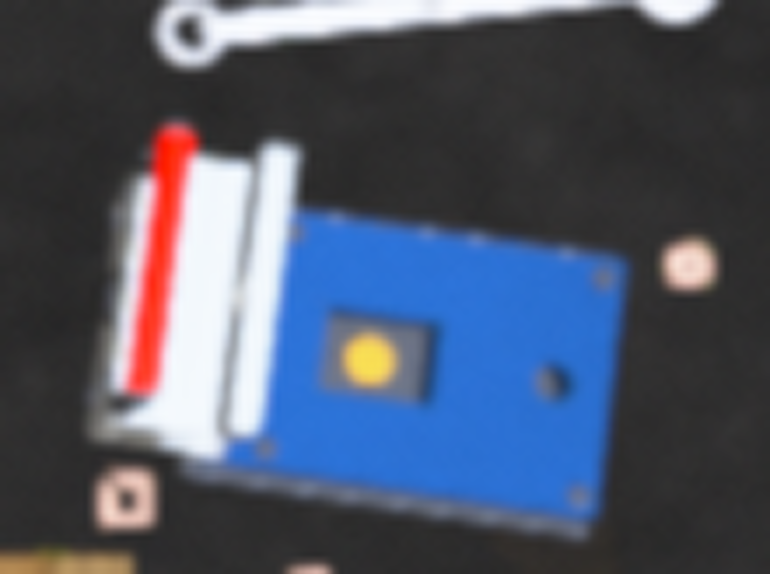

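View pics/c3.png

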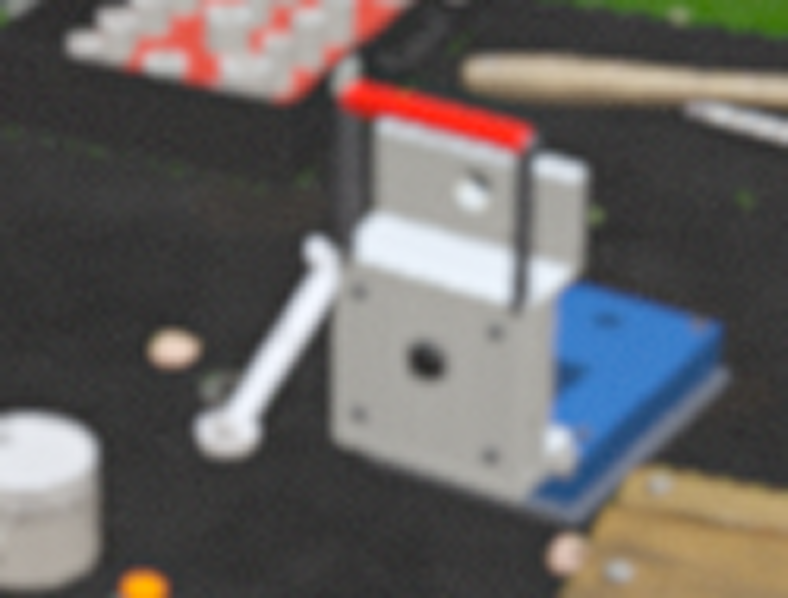

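View pics/c4.png

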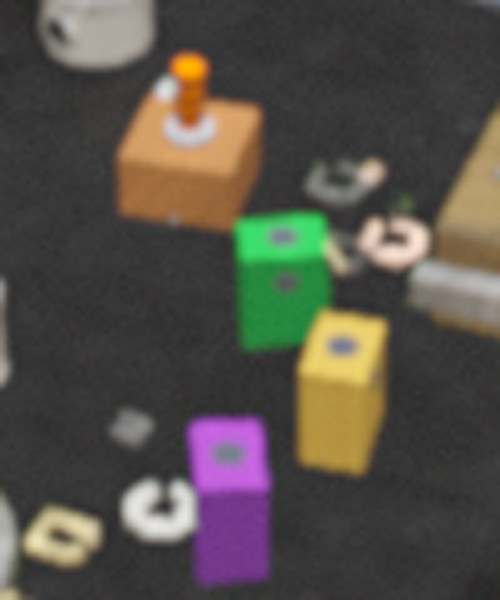

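Run:
```python
from h import *
c=ld('top0'); s=ld('side0')
def P(x,y,cr,z):
    u0,v0,k={'c1':(150,180,5.7),'c2':(315,175,7)}[cr]; return atz(c,u0+(x+.5)/k-.5,v0+(y+.5)/k-.5,z)
def S(x,y,cr,z):
    u0,v0,k={'c3':(240,120,6.3),'c4':(225,200,5)}[cr]; return atz(s,u0+(x+.5)/k-.5,v0+(y+.5)/k-.5,z)
def sh(n,p): print(n,np.round(np.array(p)*1000,1))
h=P(552,382,'c2',.034); 
pk=[P(x,y,'c2',.034) for x,y in [(330,310),(437,322),(428,403),(320,390)]]
sh('hole',h);sh('pk',np.mean(pk,0)); d=np.mean(pk,0)-h; print(np.linalg.norm(d),np.degrees(np.arctan2(d[1],d[0])))
sh('pkc',pk)
a=P(627,258,'c2',.034);b=P(598,515,'c2',.034); sh('corners',[a,b,(a+b)/2]); d=a-b; print(np.linalg.norm(d),np.degrees(np.arctan2(d[1],d[0])))
bl=[P(x,y,'c1',.056) for x,y in [(265,407),(360,393),(372,460),(278,475)]]
sh('blk',bl);sh('blkc',np.mean(bl,0)); sh('top hole',P(315,432,'c1',.056))
for i in range(4):
    d=bl[(i+1)%4]-bl[i]; print(np.linalg.norm(d)*1000,np.degrees(np.arctan2(d[1],d[0])))
sh('blk side',S(342,346,'c4',.056))
st=[P(x,y,'c1',.036) for x,y in [(553,80),(677,58),(695,185),(577,206)]]
sh('stand',st); sh('standc',np.mean(st,0))
sh('pin fl',P(625,128,'c1',.041)); sh('pin top',P(621,118,'c1',.079)); sh('pin side top',S(189,66,'c4',.079))
sh('hole side',S(608,320,'c3',.034))
# bar ends
for n,(x,y) in {'e1':(177,135),'e2':(140,385)}.items():
    for z in (.18,.2,.22): sh(n+str(z),P(x,y,'c2',z))
for n,(x,y) in {'s1':(355,95),'s2':(530,133)}.items():
    for z in (.18,.2,.22): sh(n+str(z),S(x,y,'c3',z))
```

```text
hole [ 548.4 -342.4   34. ]
pk [ 559.8 -273.7   34. ]
0.06962242450094738 80.58296255301612
pkc [[ 578.7 -255.    34. ]
 [ 573.2 -297.6   34. ]
 [ 540.8 -292.6   34. ]
 [ 546.6 -249.8   34. ]]
corners [[ 597.9 -374.8   34. ]
 [ 495.2 -358.2   34. ]
 [ 546.5 -366.5   34. ]]
0.10395532322693164 -9.222658305297642
blk [[495.2 205.9  56. ]
 [501.2 160.2  56. ]
 [469.1 154.2  56. ]
 [462.6 199.4  56. ]]
blkc [482.  179.9  56. ]
top hole [482.9 181.7  56. ]
46.17022221322631 -82.47319002784778
32.6305740908868 -169.5314021571842
45.596669570190485 98.19941182623313
33.19924852686459 11.415189539242299
blk side [483.9 182.1  56. ]
stand [[655.4  68.3  36. ]
 [665.4   6.5  36. ]
 [601.7  -1.7  36. ]
 [592.2  56.7  36. ]]
standc [628.7  32.4  36. ]
pin fl [630.   32.4  41. ]
pin top [629.5  31.9  79. ]
pin side top [630.6  32.5  79. ]
hole side [ 548.9 -341.8   34. ]
e10.18 [ 627.8 -174.6  180. ]
e10.2 [ 624.7 -171.7  200. ]
e10.22 [ 621.5 -168.8  220. ]
e20.18 [ 540.1 -159.   180. ]
e20.2 [ 538.8 -156.4  200. ]
e20.22 [ 537.5 -153.8  220. ]
s10.18 [ 649.9 -243.9  180. ]
s10.2 [ 633.9 -203.   200. ]
s10.22 [ 617.9 -162.1  220. ]
s20.18 [ 561.8 -237.2  180. ]
s20.2 [ 548.7 -196.5  200. ]
s20.22 [ 535.7 -155.9  220. ]
```

The close crops confirm it: the brass block is yellow with its top centre near top-view pixel (206,256), and green and purple are the decoys. The pin stands in the wooden stand at (259,202). On the jig, the pocket is at (369,226) and the base hole at (394,229). The lid leans to about 92°. I'll write a helper that works out the moves and start.

```bash
cat >> h.py <<'E'
def st():
    o=manip.observe(); R=o['eef_rot']; print('t',round(o['t'],2),'pos',np.round(o['tool_pos']*1000,1),'ty yaw',round(np.degrees(np.arctan2(R[1,1],R[0,1])),2),'F',np.round(o['contact_force'],1),'M',np.round(o['moment'],2),'g',round(o['grip_width'],3),'j',np.round(o['joints'],0)); return o
def go(*targets, yaw=None):
    """tool-frame shifts for consecutive world targets (mm); yaw = final tool-y world yaw, turn after"""
    o=st(); R=o['eef_rot']; p=o['tool_pos']*1000
    for t in targets:
        t=np.array(t,float); d=R.T@(t-p); print('->',t,'shift',np.round(d,1),'len',round(np.linalg.norm(d),1)); p=t
    if yaw is not None: print('turn',round(-((yaw-np.degrees(np.arctan2(R[1,1],R[0,1]))+180)%360-180),1))
E
python3 - <<'E'
from h import *
go((480,-280,320),(482,181,320),yaw=9.4)
print(atz(ld('top0'),143,195,0))
E
```

```text
t 0.1 pos [ 301.7 -603.3  221.8] ty yaw -63.43 F [0.4 0.4 0.6] M [0.01 0.01 0.06] g 1.0 j [57. 27.  1. 89. -1. 64. -5.]
-> [ 480. -280.  320.] shift [ 304.1 -209.5  -97.9] len 382.0
-> [482. 181. 320.] shift [ 208.  -411.4    0.6] len 461.0
turn -72.8
[6.62003273e-01 3.76260754e-01 2.22044605e-16]
```

```bash
python3 -m inch '[[[15,-10,-20],0,1],[[34,-23,-18],0,1],[[34,-23,-15],0,1],[[34,-23,-15],0,1],[[34,-23,-15],0,1],[[34,-23,-10],0,1],[[34,-23,-5],0,1],[[34,-23,0],0,1],[[31,-21,0],0,1],[[20,-18,0],0,1]]' && python3 -m inch '[[[18,-36,0],0,1],[[18,-36,0],0,1],[[18,-36,0],0,1],[[18,-36,0],0,1],[[18,-36,0],0,1],[[18,-36,0],0,1],[[18,-36,0],0,1],[[18,-36,0],0,1],[[18,-36,0],0,1],[[18,-36,0],0,1]]' && python3 -m inch '[[[18,-36,0],0,1],[[10,-15,0],-6.8,1],[[0,0,0],-8,1],[[0,0,0],-8,1],[[0,0,0],-8,1],[[0,0,0],-8,1],[[0,0,0],-8,1],[[0,0,0],-8,1],[[0,0,0],-8,1],[[0,0,0],-8,1]]'
python3 - <<'E'
from h import *
go((482,181,100),(482.5,181,30),yaw=9.4)
E
```

```text
t: 1.1
tool_pos: [0.4812, -0.2769, 0.3204]
eef_rot: [[0.893, 0.45, 0.0], [0.45, -0.893, 0.001], [0.0, -0.001, -1.0]]
contact_force: [0.6, 0.7, 0.4]
grip_width: 1.002
t: 2.1
tool_pos: [0.4793, 0.124, 0.3205]
eef_rot: [[0.894, 0.447, -0.0], [0.447, -0.894, -0.0], [-0.0, 0.0, -1.0]]
contact_force: [0.8, 0.6, 0.4]
grip_width: 1.002
t: 3.1
tool_pos: [0.4818, 0.1806, 0.3203]
eef_rot: [[-0.134, 0.991, -0.001], [0.991, 0.134, -0.0], [-0.0, -0.001, -1.0]]
contact_force: [-0.3, -0.1, -0.4]
grip_width: 1.0
t 3.1 pos [481.8 180.6 320.3] ty yaw 7.7 F [-0.3 -0.1 -0.4] M [-0.03 -0.08  0.02] g 1.0 j [  6.  11. -38. 101.   7.  70. -26.]
-> [482. 181. 100.] shift [  0.5   0.4 220.3] len 220.3
-> [482.5 181.   30. ] shift [-0.1  0.5 70. ] len 70.0
turn -1.7
```

```bash
python3 -m inch '[[[0,0.5,30],-1.7,1],[[0,0,40],0,1],[[0,0,40],0,1],[[0,0,40],0,1],[[0,0,40],0,1],[[0,0,30],0,1],[[0,0,0],0,1],[[0,0,0],0,1]]'
python3 - <<'E'
from h import *
go((482.5,181,30),yaw=9.4); cap('side','s1'); cap('top','t1'); crop('s1',220,180,340,290,6,'s1c')
E
```

```text
t: 3.9
tool_pos: [0.4825, 0.181, 0.1009]
eef_rot: [[-0.158, 0.987, -0.001], [0.987, 0.158, -0.0], [0.0, -0.001, -1.0]]
contact_force: [-0.4, 0.5, 0.2]
grip_width: 1.0
t 3.9 pos [482.5 181.  100.9] ty yaw 9.09 F [-0.4  0.5  0.2] M [ 0.01 -0.11  0.  ] g 1.0 j [ -0.  25. -34. 115.  19.  45. -36.]
-> [482.5 181.   30. ] shift [-0.   0.1 70.9] len 70.9
turn -0.3
```

View pics/s1c.png

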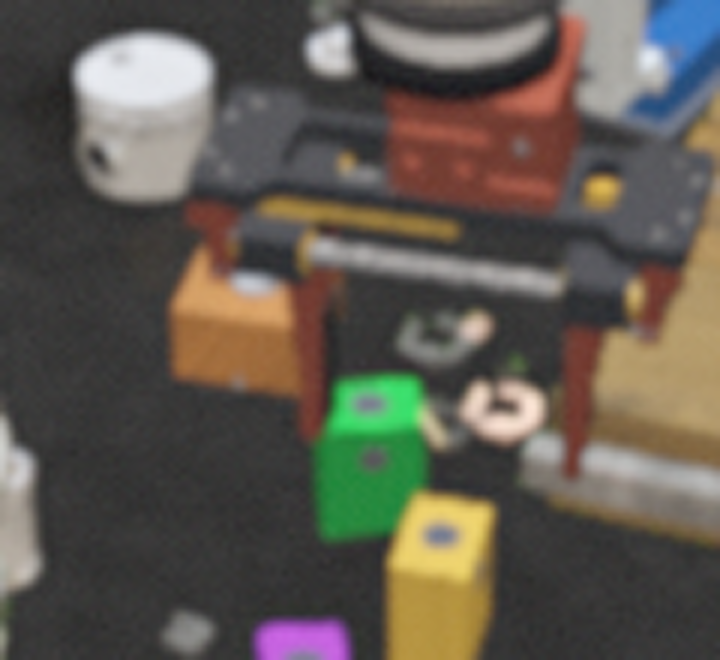

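View pics/t1.png

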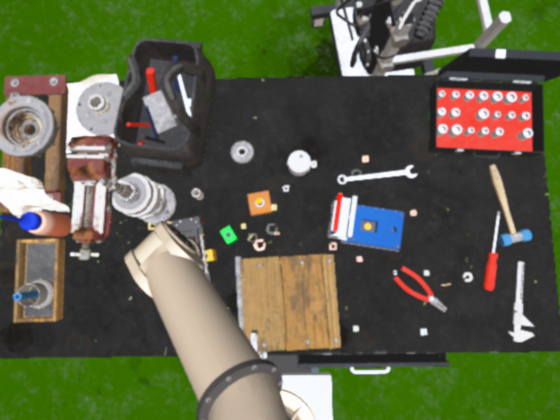

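The top view shows the hand just left of the brass block, which is still visible at (210,256). In the side view the fingers hang short of the block. Before descending I'll check this by projecting the TCP.

Run:
```python
from h import *
s=ld('s1');t=ld('t1');T=(.4825,.181,.1009)
d=np.array([.987,.158,0])*.05
for c in (s,t): print(proj(c,T),proj(c,T+d),proj(c,T-d), 'blk',proj(c,(.4825,.181,.056)), 'body', proj(c,(.4825,.181,.2)))
```

```text
[294.05337556 253.16401209] [272.40213084 249.71139083] [316.13606234 256.68543338] blk [293.73009359 268.66998549] body [294.82132551 216.32987796]
[201.71715533 255.4663894 ] [198.88524225 236.6989882 ] [204.5805833  274.44264328] blk [205.11267188 255.50408468] body [193.07714654 255.37047248]
```

The fingertips sit at (272,253) and (316,259), where the projection puts them, so the hand straddles the block. I'll descend and grip.

```bash
python3 -m inch '[[[0,0,25],0,1],[[0,0,25],0,1],[[0,0,15],0,1],[[0,0,6],0,1],[[0,0,0],0,0],[[0,0,0],0,0],[[0,0,0],0,0],[[0,0,0],0,0],[[0,0,0],0,0],[[0,0,0],0,0]]'
python3 - <<'E'
from h import *
go((482.5,181,30),yaw=9.4); cap('side','s2');  crop('s2',220,180,340,290,6,'s2c')
E
```

```text
t: 5.0
tool_pos: [0.4827, 0.1808, 0.0299]
eef_rot: [[-0.158, 0.987, 0.0], [0.987, 0.158, 0.0], [-0.0, 0.0, -1.0]]
contact_force: [0.1, 1.1, -0.3]
grip_width: 0.492
t 5.0 pos [482.7 180.8  29.9] ty yaw 9.07 F [ 0.1  1.1 -0.3] M [-0.01 -0.02 -0.02] g 0.492 j [ -4.  31. -30. 117.  25.  37. -41.]
-> [482.5 181.   30. ] shift [ 0.2 -0.2 -0.1] len 0.3
turn -0.3
```

View pics/s2c.png

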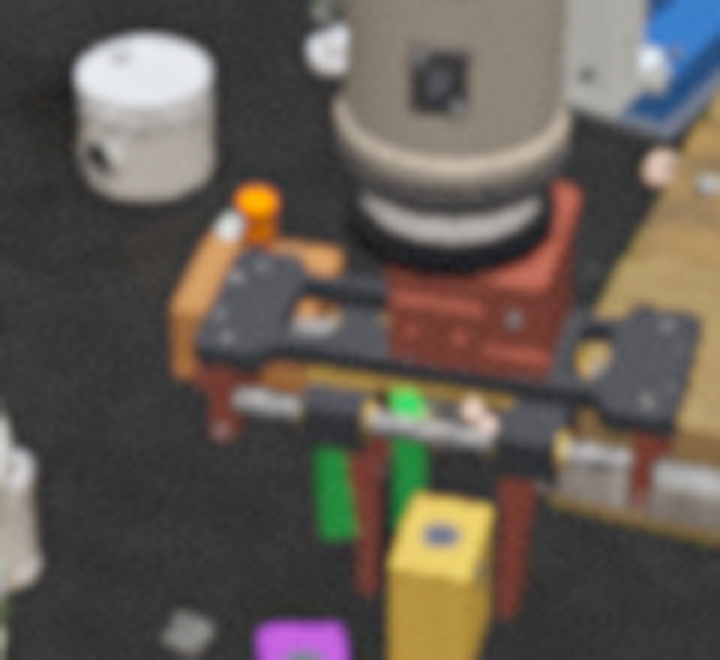

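The fingers are still closing, one on each side of the block, so I'll wait.

```bash
python3 -m inch '[[[0,0,0],0,0],[[0,0,0],0,0],[[0,0,0],0,0],[[0,0,0],0,0],[[0,0,0],0,0]]'
python3 - <<'E'
from h import *
st()
E
```

```text
t: 5.55
tool_pos: [0.4828, 0.1808, 0.0297]
eef_rot: [[-0.158, 0.987, 0.0], [0.987, 0.158, 0.0], [0.0, 0.0, -1.0]]
contact_force: [0.7, 0.2, 0.1]
grip_width: 0.337
t 5.55 pos [482.8 180.8  29.7] ty yaw 9.07 F [0.7 0.2 0.1] M [-0.02 -0.26  0.01] g 0.337 j [ -4.  31. -30. 117.  25.  37. -41.]
```

```bash
python3 -m inch '[[[0,0,-15],0,0],[[0,0,-40],0,0],[[0,0,-40],0,0],[[0,0,-45],0,0],[[0,0,-45],0,0],[[0,0,-45],0,0],[[0,0,-40],0,0],[[0,0,-20],0,0],[[0,0,0],0,0]]'
python3 - <<'E'
from h import *
go((559.7,-273.3,320),yaw=-9.4); cap('side','s3');cap('top','t3');  crop('s3',220,130,340,250,5,'s3c')
E
```

```text
t: 6.45
tool_pos: [0.4833, 0.1818, 0.3233]
eef_rot: [[-0.158, 0.987, 0.006], [0.987, 0.158, 0.002], [0.001, 0.006, -1.0]]
contact_force: [-0.3, 0.3, -3.0]
grip_width: 0.34
t 6.45 pos [483.3 181.8 323.3] ty yaw 9.1 F [-0.3  0.3 -3. ] M [-0.03 -0.08 -0.02] g 0.34 j [  7.  11. -39. 101.   7.  70. -25.]
-> [ 559.7 -273.3  320. ] shift [-461.5    3.5    3. ] len 461.5
turn 18.5
```

View pics/s3.png

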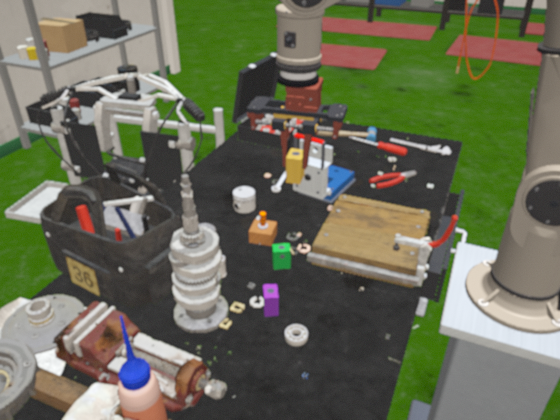

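The block is held between the fingers at about (295,166) and hangs straight. Next it goes over the jig.

```bash
python3 -m inch '[[[-20,0,0],0,0],[[-45,0,0],0,0],[[-45,0,0],0,0],[[-45,0,0],0,0],[[-45,0,0],0,0],[[-45,0,0],0,0],[[-45,0,0],0,0],[[-45,0,0],0,0],[[-45,0.5,0],0,0],[[-45,3,0],0,0]]' && python3 -m inch '[[[-25,0,0],0,0],[[-11,0,3],0,0],[[0,0,0],6.5,0],[[0,0,0],6,0],[[0,0,0],6,0],[[0,0,0],0,0],[[0,0,0],0,0]]'
python3 - <<'E'
from h import *
go((559.7,-273.3,320),yaw=-9.4); cap('side','s4');cap('top','t4');  crop('s4',260,60,380,180,5,'s4c'); crop('t4',320,150,440,240,6,'t4c')
E
```

```text
t: 7.55
tool_pos: [0.5516, -0.2398, 0.3171]
eef_rot: [[-0.158, 0.987, -0.004], [0.987, 0.158, 0.001], [0.002, -0.004, -1.0]]
contact_force: [0.5, 0.6, -1.4]
grip_width: 0.34
t: 8.25
tool_pos: [0.5584, -0.2725, 0.3156]
eef_rot: [[0.159, 0.987, -0.002], [0.987, -0.159, 0.001], [0.001, -0.002, -1.0]]
contact_force: [0.6, -0.2, -1.7]
grip_width: 0.34
t 8.25 pos [ 558.4 -272.5  315.6] ty yaw -9.17 F [ 0.6 -0.2 -1.7] M [-0.07 -0.05 -0.04] g 0.34 j [ 34.  20. -19.  89.   6.  72.   6.]
-> [ 559.7 -273.3  320. ] shift [-0.6  1.4 -4.4] len 4.7
turn 0.2
```

View pics/t4.png

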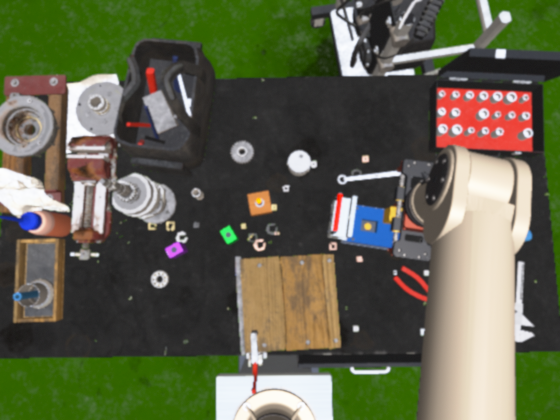

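View pics/s4.png

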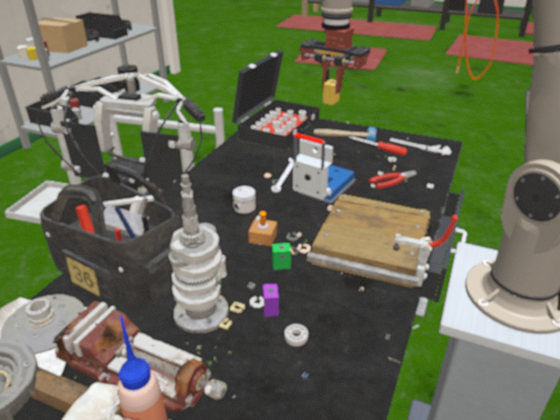

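Run:
```python
from h import *
crop('s4',290,50,380,120,8,'s4c'); crop('t4',360,170,430,240,8,'t4c')
for n in('s4','t4'):
    c=ld(n)
    R=manip.observe()['eef_rot']; T=np.array([.5584,-.2725,.3156])
    X=-R[:,0]; Y=R[:,1]  # block axes: y~-toolx, x~tooly
    k=8; u0,v0=(290,50) if n=='s4' else (360,170)
    for z in (-.030,.026):
        print(n,z,[tuple(np.round((proj(c,T+a*Y*.015+b*X*.021+np.array([0,0,z]))-(u0,v0))*k).astype(int)) for a,b in((1,1),(1,-1),(-1,-1),(-1,1))])
```

```text
s4 -0.03 [(np.int64(317), np.int64(385)), (np.int64(260), np.int64(421)), (np.int64(337), np.int64(438)), (np.int64(393), np.int64(401))]
s4 0.026 [(np.int64(326), np.int64(229)), (np.int64(268), np.int64(263)), (np.int64(347), np.int64(279)), (np.int64(404), np.int64(245))]
t4 -0.03 [(np.int64(347), np.int64(333)), (np.int64(193), np.int64(311)), (np.int64(180), np.int64(420)), (np.int64(335), np.int64(442))]
t4 0.026 [(np.int64(413), np.int64(309)), (np.int64(248), np.int64(285)), (np.int64(235), np.int64(401)), (np.int64(400), np.int64(425))]
```

View pics/s4c.png

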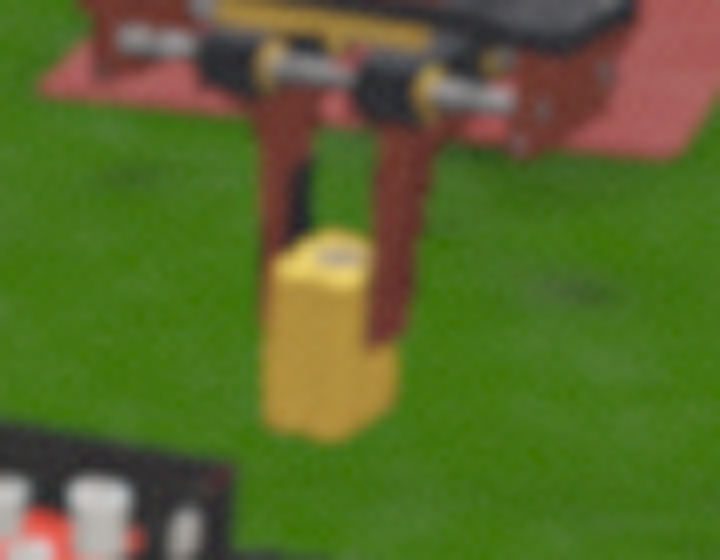

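View pics/t4c.png

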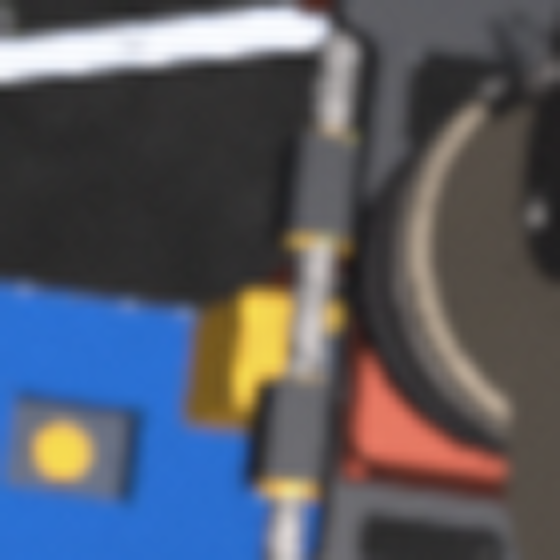

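The block sits in the hand within about 1 mm of nominal: bottom corner (333,441) in the crop against (337,438) predicted. I'll lower it to just above the pocket.

```bash
python3 -m inch '[[[-0.6,1.4,20],0.2,0],[[0,0,45],0,0],[[0,0,45],0,0],[[0,0,45],0,0],[[0,0,45],0,0],[[0,0,20],0,0],[[0,0,10],0,0],[[0,0,0],0,0],[[0,0,0],0,0]]'
python3 - <<'E'
from h import *
o=st(); go((559.7,-273.3,75),yaw=-9.4)
for n in('side','top'): cap(n,n+'5')
crop('top5',340,190,410,250,10,'t5c')
c=ld('top5');T=o['tool_pos'];R=o['eef_rot']
for z in (-.03,.026): print([tuple(np.round((proj(c,T+a*R[:,1]*.015-b*R[:,0]*.021+np.array([0,0,z]))-(340,190))*10).astype(int)) for a,b in((1,1),(1,-1),(-1,-1),(-1,1))])
E
```

```text
t: 9.25
tool_pos: [0.5611, -0.275, 0.088]
eef_rot: [[0.167, 0.986, 0.002], [0.986, -0.167, -0.001], [-0.0, 0.002, -1.0]]
contact_force: [-0.1, -0.1, -1.5]
grip_width: 0.343
t 9.25 pos [ 561.1 -275.    88. ] ty yaw -9.6 F [-0.1 -0.1 -1.5] M [-0.07 -0.1   0.04] g 0.343 j [ 33.  32. -17. 102.  12.  48.   1.]
t 9.25 pos [ 561.1 -275.    88. ] ty yaw -9.6 F [-0.1 -0.1 -1.5] M [-0.07 -0.1   0.04] g 0.343 j [ 33.  32. -17. 102.  12.  48.   1.]
-> [ 559.7 -273.3   75. ] shift [ 1.4 -1.7 13. ] len 13.2
turn -0.2
[(np.int64(393), np.int64(301)), (np.int64(241), np.int64(278)), (np.int64(227), np.int64(385)), (np.int64(379), np.int64(409))]
[(np.int64(445), np.int64(281)), (np.int64(284), np.int64(257)), (np.int64(269), np.int64(370)), (np.int64(430), np.int64(395))]
```

View pics/t5c.png

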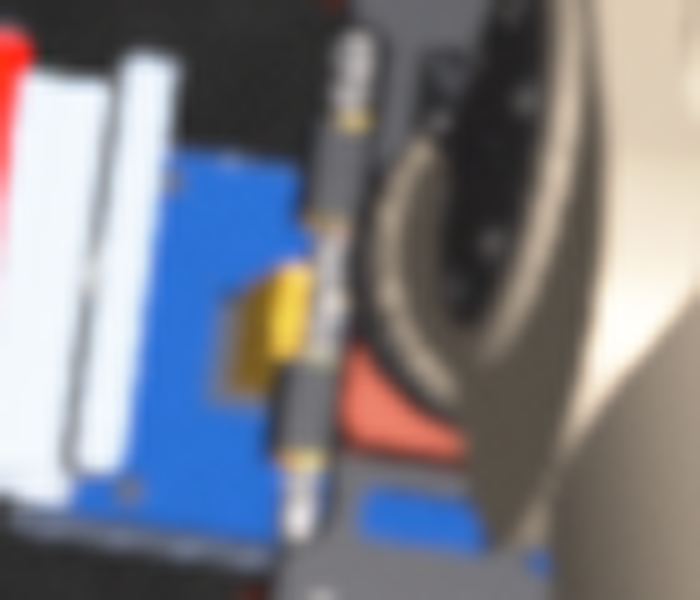

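View pics/side5.png

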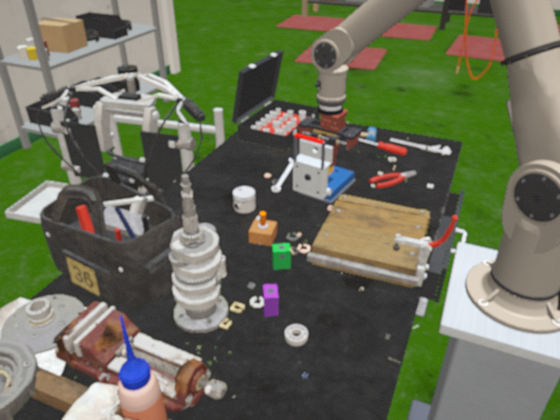

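```bash
python3 -m inch '[[[1.4,-1.3,10],0,0],[[0,0,5],0,0],[[0,0,0],0,0],[[0,0,0],0,0],[[0,0,0],0,0]]'
python3 - <<'E'
from h import *
go((559.8,-273.2,43),yaw=-9.4)
E
```

```text
t: 9.85
tool_pos: [0.5591, -0.2732, 0.0718]
eef_rot: [[0.167, 0.986, 0.0], [0.986, -0.167, -0.0], [-0.0, 0.0, -1.0]]
contact_force: [0.3, -0.9, -1.2]
grip_width: 0.342
t 9.85 pos [ 559.1 -273.2   71.8] ty yaw -9.63 F [ 0.3 -0.9 -1.2] M [-0.01 -0.09 -0.01] g 0.342 j [ 32.  33. -16. 103.  12.  46.   0.]
-> [ 559.8 -273.2   43. ] shift [ 0.1  0.7 28.8] len 28.8
turn -0.2
```

```bash
python3 -m inch '[[[0,0.7,4],0,0],[[0,0,3],0,0],[[0,0,3],0,0],[[0,0,3],0,0],[[0,0,0],0,0],[[0,0,0],0,0]]'
python3 - <<'E'
from h import *
go((559.8,-273.2,43),yaw=-9.4)
E
```

```text
t: 10.45
tool_pos: [0.5597, -0.2757, 0.0608]
eef_rot: [[0.169, 0.986, 0.001], [0.986, -0.169, -0.003], [-0.003, 0.001, -1.0]]
contact_force: [-5.0, -2.0, 15.0]
grip_width: 0.341
t 10.45 pos [ 559.7 -275.7   60.8] ty yaw -9.72 F [-5. -2. 15.] M [-0.35  1.25  0.15] g 0.341 j [ 32.  34. -16. 103.  13.  45.   0.]
-> [ 559.8 -273.2   43. ] shift [ 2.6 -0.4 17.8] len 18.0
turn -0.3
```

```bash
python3 -m inch '[[[0,0,-8],0,0],[[0,0,0],0,0],[[0,0,0],0,0],[[0,0,0],0,0]]'
python3 - <<'E'
from h import *
o=st(); go((559.8,-273.2,43),yaw=-9.4)
for n in('side','top'): cap(n,n+'6')
crop('top6',340,190,410,250,10,'t6c')
c=ld('top6');T=o['tool_pos'];R=o['eef_rot']
for z in (-.03,.026): print([tuple(np.round((proj(c,T+a*R[:,1]*.015-b*R[:,0]*.021+np.array([0,0,z]))-(340,190))*10).astype(int)) for a,b in((1,1),(1,-1),(-1,-1),(-1,1))])
E
```

```text
t: 10.85
tool_pos: [0.5594, -0.2728, 0.0661]
eef_rot: [[0.167, 0.986, -0.001], [0.986, -0.167, 0.001], [0.0, -0.001, -1.0]]
contact_force: [0.2, -0.4, -2.3]
grip_width: 0.338
t 10.85 pos [ 559.4 -272.8   66.1] ty yaw -9.61 F [ 0.2 -0.4 -2.3] M [ 0.   -0.06 -0.01] g 0.338 j [ 32.  34. -16. 103.  13.  46.   0.]
t 10.85 pos [ 559.4 -272.8   66.1] ty yaw -9.61 F [ 0.2 -0.4 -2.3] M [ 0.   -0.06 -0.01] g 0.338 j [ 32.  34. -16. 103.  13.  46.   0.]
-> [ 559.8 -273.2   43. ] shift [-0.4  0.5 23.1] len 23.1
turn -0.2
[(np.int64(366), np.int64(314)), (np.int64(217), np.int64(292)), (np.int64(203), np.int64(397)), (np.int64(353), np.int64(420))]
[(np.int64(416), np.int64(296)), (np.int64(259), np.int64(272)), (np.int64(244), np.int64(383)), (np.int64(402), np.int64(407))]
```

View pics/t6c.png

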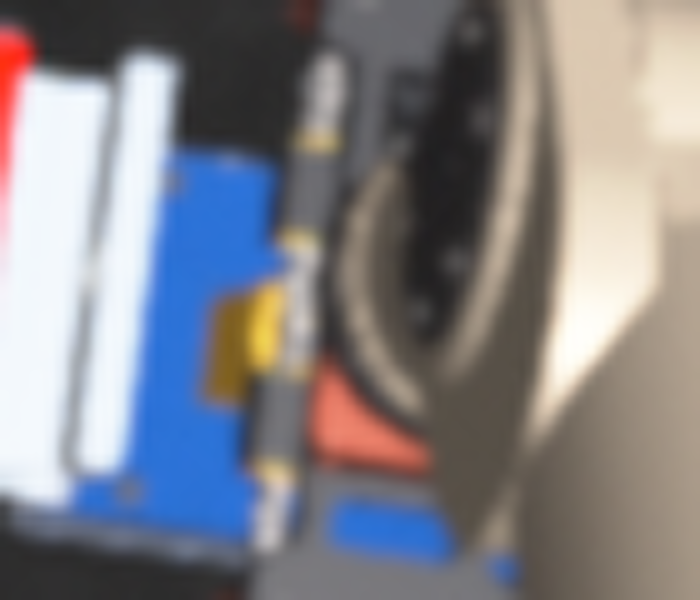

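```bash
cat >> h.py <<'E'
def jig(cx,cy,yaw):
    """pocket centre + yaw deg -> fn local(mm, rel pocket)->world"""
    a=np.radians(yaw); X=np.array([np.cos(a),np.sin(a),0]);Y=np.array([-np.sin(a),np.cos(a),0])
    return lambda x,y,z: (np.array([cx,cy,0])+X*x+Y*y+np.array([0,0,z]))/1000
E
python3 - <<'E'
from h import *
im=cv2.imread('pics/top0.png'); k=10;u0,v0,u1,v1=340,200,410,255
big=cv2.resize(im[v0:v1,u0:u1],None,fx=k,fy=k,interpolation=cv2.INTER_CUBIC)
raw=big.copy()
c=ld('top0'); J=jig(559.8,-273.2,-9.4)
def pts(l): return np.array([((proj(c,J(*p))-(u0,v0)+.5)*k) for p in l]).round().astype(int)
P=pts([(x,y,34) for x,y in((16.5,22.5),(16.5,-22.5),(-16.5,-22.5),(-16.5,22.5))]); cv2.polylines(big,[P],True,(0,0,255),1)
t=np.linspace(0,2*np.pi,40); cv2.polylines(big,[pts([(7.5*np.cos(a),-70+7.5*np.sin(a),34) for a in t])],True,(0,0,255),1)
# base centre? hinge at +64 ; base -y end
for yc in (-94.,): cv2.polylines(big,[pts([(-52,yc,34),(52,yc,34)])],False,(0,255,255),1)
cv2.polylines(big,[pts([(52,-94,34),(52,62,34)])],False,(0,255,255),1);cv2.polylines(big,[pts([(-52,-94,34),(-52,62,34)])],False,(0,255,255),1)
cv2.imwrite('pics/ov.png',big);cv2.imwrite('pics/raw.png',raw)
E
```

```text
(no output)
```

View pics/ov.png

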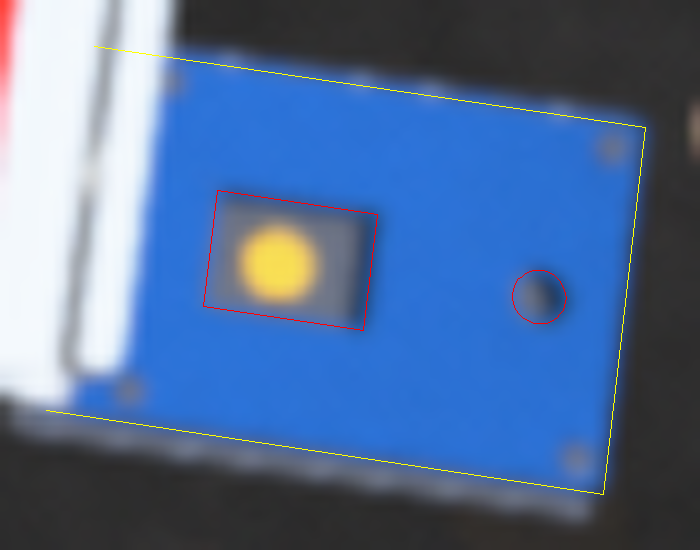

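View pics/raw.png

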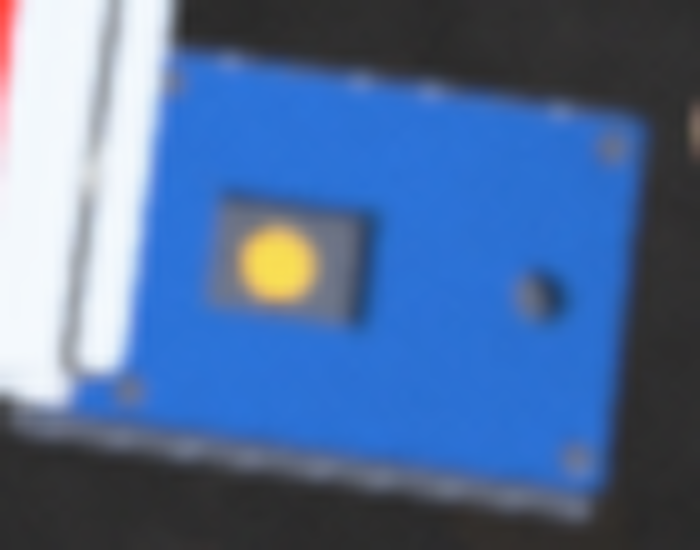

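Run:
```python
from h import *
im=cv2.GaussianBlur(cv2.imread('pics/top0.png').astype(np.float32),(0,0),0.3); c=ld('top0'); J=jig(559.8,-273.2,-9.4)
sat=im[...,0]-im[...,2]  # blue - red
def prof(f,rng):
    p=np.array([proj(c,f(t)) for t in rng],np.float32); return cv2.remap(sat,p[:,0:1],p[:,1:2],cv2.INTER_LINEAR)[:,0]
def edges(v,rng,th):
    return [round(float(rng[i]+(th-v[i])/(v[i+1]-v[i])*(rng[i+1]-rng[i])),1) for i in range(len(v)-1) if (v[i]-th)*(v[i+1]-th)<0]
r=np.arange(-70,70.5,.5)
for y in (-55,-40,-19,-15,-12,12,15,18): print('x-prof y',y,edges(prof(lambda t:J(t,y,34),r),r,85))
r=np.arange(-110,40,.5)
for x in (-40,-30,-13,-12,-10,0,10,12,13,30,40): print('y-prof x',x,edges(prof(lambda t:J(x,t,34),r),r,85))
```

```text
x-prof y -55 [-52.4, 53.4]
x-prof y -40 [-52.4, 53.2]
x-prof y -19 [-52.3, -14.4, 14.8, 53.3]
x-prof y -15 [-52.3, -15.5, 15.6, 53.0]
x-prof y -12 [-52.4, -15.7, 15.5, 53.2]
x-prof y 12 [-52.4, -15.7, 15.4, 53.8]
x-prof y 15 [-52.4, -15.7, 15.3, 53.6]
x-prof y 18 [-52.2, -15.3, 14.8, 53.4]
y-prof x -40 [-93.5]
y-prof x -30 [-93.7]
y-prof x -13 [-94.1, -20.7, 20.6]
y-prof x -12 [-94.0, -21.1, 20.9]
y-prof x -10 [-93.9, -21.4, 21.2]
y-prof x 0 [-93.9, -75.6, -64.3, -21.7, 21.2]
y-prof x 10 [-94.2, -21.4, 21.0]
y-prof x 12 [-94.1, -21.1, 20.7]
y-prof x 13 [-94.0, -21.0, 20.3]
y-prof x 30 [-94.0]
y-prof x 40 [-93.6]
```

Run:
```python
from h import *
im=cv2.imread('pics/top6.png').astype(np.float32); c=ld('top6'); J=jig(559.4,-272.8,-9.6)
sat=im[...,0]-im[...,2]
def prof(f,rng):
    p=np.array([proj(c,f(t)) for t in rng],np.float32); return cv2.remap(sat,p[:,0:1],p[:,1:2],cv2.INTER_LINEAR)[:,0]
def edges(v,rng,th):
    return [round(float(rng[i]+(th-v[i])/(v[i+1]-v[i])*(rng[i+1]-rng[i])),1) for i in range(len(v)-1) if (v[i]-th)*(v[i+1]-th)<0]
r=np.arange(15,35,.5)
for x in (-12,-8,-4,0,4,8,12): print('y-prof x',x,edges(prof(lambda t:J(x,t,36),r),r,45))
r=np.arange(-30,30.5,.5)
for z in (38,42,46,50): print('x-prof z',z,edges(prof(lambda t:J(t,21,z),r),r,45))
```

```text
y-prof x -12 [23.4]
y-prof x -8 [23.6]
y-prof x -4 [23.6]
y-prof x 0 [23.7]
y-prof x 4 [23.7]
y-prof x 8 [23.8]
y-prof x 12 [23.2]
x-prof z 38 [-15.3, 14.9]
x-prof z 42 [-15.9, 14.9]
x-prof z 46 [-16.5, 14.8]
x-prof z 50 [-17.0, 14.7]
```

Run:
```python
from h import *
def edges(v,rng,th):
    return [round(float(rng[i]+(th-v[i])/(v[i+1]-v[i])*(rng[i+1]-rng[i])),1) for i in range(len(v)-1) if (v[i]-th)*(v[i+1]-th)<0]
for fn,cx,cy,yaw,tz in(('top5',561.1,-275,-9.6,88.),('top6',559.4,-272.8,-9.6,66.1)):
    im=cv2.imread('pics/'+fn+'.png').astype(np.float32); c=ld(fn); J=jig(cx,cy,yaw)
    sat=im[...,0]-im[...,2]; red=im[...,2]
    def prof(f,rng,I=sat):
        p=np.array([proj(c,f(t)) for t in rng],np.float32); return cv2.remap(I,p[:,0:1],p[:,1:2],cv2.INTER_LINEAR)[:,0]
    r=np.arange(-5,35,.5)
    for x in (-8,0,8):
        print(fn,x,edges(prof(lambda t:J(x,t,tz-30),r),r,45)); 
    r=np.arange(5,40,2.)
    print('red top',list(zip(r,prof(lambda t:J(5,t,tz-30),r,red).round().astype(int), prof(lambda t:J(5,t,tz-30),r).round().astype(int))))
```

```text
top5 -8 [25.3]
top5 0 [25.3]
top5 8 [24.7]
red top [(np.float64(5.0), np.int64(225), np.int64(-125)), (np.float64(7.0), np.int64(237), np.int64(-152)), (np.float64(9.0), np.int64(238), np.int64(-161)), (np.float64(11.0), np.int64(214), np.int64(-149)), (np.float64(13.0), np.int64(175), np.int64(-124)), (np.float64(15.0), np.int64(137), np.int64(-98)), (np.float64(17.0), np.int64(121), np.int64(-83)), (np.float64(19.0), np.int64(117), np.int64(-62)), (np.float64(21.0), np.int64(113), np.int64(-33)), (np.float64(23.0), np.int64(108), np.int64(3)), (np.float64(25.0), np.int64(100), np.int64(39)), (np.float64(27.0), np.int64(85), np.int64(83)), (np.float64(29.0), np.int64(68), np.int64(124)), (np.float64(31.0), np.int64(52), np.int64(157)), (np.float64(33.0), np.int64(46), np.int64(166)), (np.float64(35.0), np.int64(44), np.int64(170)), (np.float64(37.0), np.int64(44), np.int64(171)), (np.float64(39.0), np.int64(44), np.int64(172))]
top6 -8 [23.6]
top6 0 [23.7]
top6 8 [23.8]
red top [(np.float64(5.0), np.int64(220), np.int64(-121)), (np.float64(7.0), np.int64(233), np.int64(-147)), (np.float64(9.0), np.int64(227), np.int64(-153)), (np.float64(11.0), np.int64(203), np.int64(-143)), (np.float64(13.0), np.int64(160), np.int64(-115)), (np.float64(15.0), np.int64(138), np.int64(-100)), (np.float64(17.0), np.int64(127), np.int64(-92)), (np.float64(19.0), np.int64(126), np.int64(-85)), (np.float64(21.0), np.int64(120), np.int64(-43)), (np.float64(23.0), np.int64(106), np.int64(18)), (np.float64(25.0), np.int64(85), np.int64(86)), (np.float64(27.0), np.int64(63), np.int64(136)), (np.float64(29.0), np.int64(51), np.int64(160)), (np.float64(31.0), np.int64(45), np.int64(170)), (np.float64(33.0), np.int64(44), np.int64(171)), (np.float64(35.0), np.int64(45), np.int64(171)), (np.float64(37.0), np.int64(51), np.int64(166)), (np.float64(39.0), np.int64(67), np.int64(152))]
```

Measured in the same camera, the block sits about 2–3 mm further along the jig's +y than the TCP, so its edge caught the pocket rim. I'll shift by that amount and try again gently.

```bash
python3 -m inch '[[[-2.4,0.4,0],0.2,0],[[0,0,0],0,0],[[0,0,3],0,0],[[0,0,3],0,0],[[0,0,2],0,0],[[0,0,2],0,0],[[0,0,0],0,0],[[0,0,0],0,0]]'
python3 - <<'E'
from h import *
st()
E
```

```text
t: 11.75
tool_pos: [0.5595, -0.2779, 0.0586]
eef_rot: [[0.172, 0.985, 0.0], [0.985, -0.172, -0.003], [-0.003, 0.001, -1.0]]
contact_force: [-5.9, -3.2, 13.2]
grip_width: 0.339
t 11.75 pos [ 559.5 -277.9   58.6] ty yaw -9.91 F [-5.9 -3.2 13.2] M [-0.32  1.3   0.18] g 0.339 j [ 32.  34. -16. 103.  13.  45.   0.]
```

Run:
```python
from h import *
cap('top','top7');crop('top7',350,205,390,240,18,'t7c');crop('top0',350,205,390,240,18,'t0c')
```

```text
(no output)
```

View pics/t7c.png

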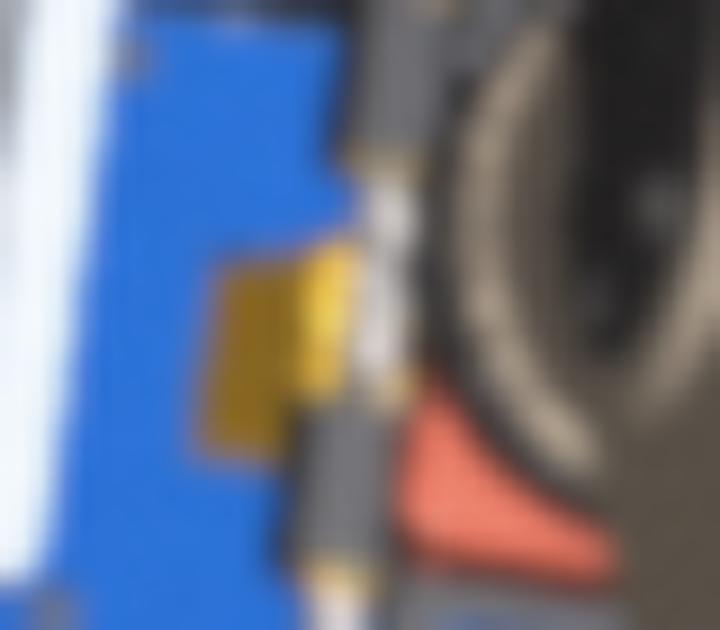

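View pics/t0c.png

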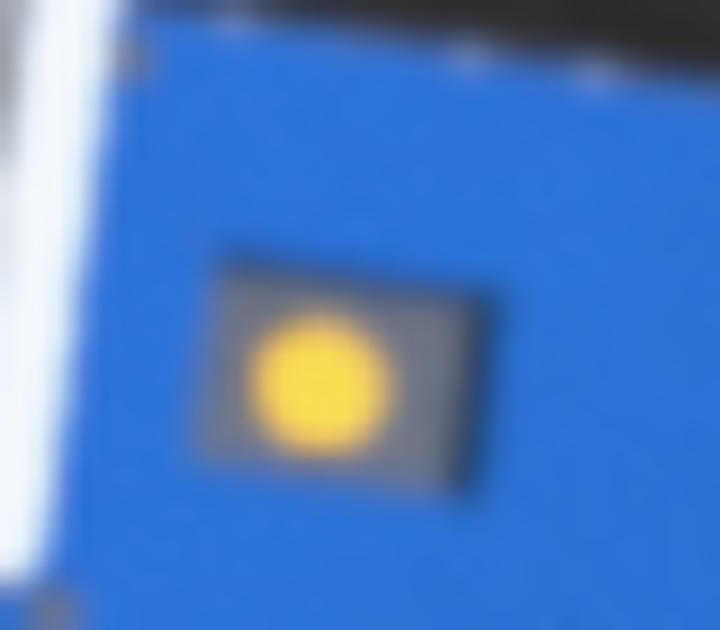

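The block's left edge at (215,260)–(195,455) lies right on the pocket's left edge, so it is rubbing the +y wall. The block needs to go further in −y.

```bash
python3 -m inch '[[[0,0,-3],0,0],[[-2,0,0],0,0],[[-2,0,0],0,0],[[0,0,0],0,0],[[0,0,0],0,0]]'
python3 - <<'E'
from h import *
st()
E
python3 -m inch '[[[0,0,2],0,0],[[0,0,2],0,0],[[0,0,2],0,0],[[0,0,0],0,0],[[0,0,0],0,0]]'
python3 - <<'E'
from h import *
st()
E
```

```text
t: 12.3
tool_pos: [0.559, -0.2796, 0.0593]
eef_rot: [[0.171, 0.985, -0.0], [0.985, -0.171, 0.0], [0.0, -0.0, -1.0]]
contact_force: [0.1, 0.2, -2.4]
grip_width: 0.336
t 12.3 pos [ 559.  -279.6   59.3] ty yaw -9.83 F [ 0.1  0.2 -2.4] M [-0.1  -0.17 -0.  ] g 0.336 j [ 33.  34. -16. 102.  13.  45.   0.]
t: 12.8
tool_pos: [0.559, -0.2795, 0.0535]
eef_rot: [[0.171, 0.985, -0.0], [0.985, -0.171, 0.0], [0.0, -0.0, -1.0]]
contact_force: [-0.1, 0.3, -1.8]
grip_width: 0.34
t 12.8 pos [ 559.  -279.5   53.5] ty yaw -9.82 F [-0.1  0.3 -1.8] M [-0.07 -0.18 -0.03] g 0.34 j [ 33.  35. -16. 103.  13.  44.   0.]
```

```bash
python3 -m inch '[[[0,0,2],0,0],[[0,0,2],0,0],[[0,0,2],0,0],[[0,0,2],0,0],[[0,0,0],0,0],[[0,0,0],0,0]]'
python3 - <<'E'
from h import *
st();cap('top','top8');crop('top8',340,195,400,245,12,'t8c')
E
```

```text
t: 13.4
tool_pos: [0.559, -0.2796, 0.0455]
eef_rot: [[0.171, 0.985, -0.0], [0.985, -0.171, 0.0], [0.0, -0.0, -1.0]]
contact_force: [0.4, -0.8, -2.1]
grip_width: 0.343
t 13.4 pos [ 559.  -279.6   45.5] ty yaw -9.83 F [ 0.4 -0.8 -2.1] M [-0.05 -0.27  0.  ] g 0.343 j [ 32.  35. -16. 103.  13.  44.   0.]
```

View pics/t8c.png

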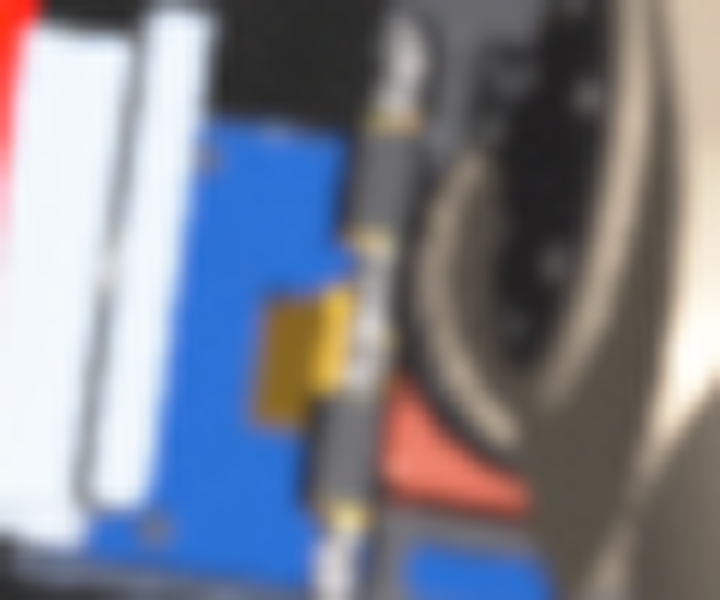

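The block is entering freely, with 36–45 mm still proud. I'll lower it to the ejector.

```bash
python3 -m inch '[[[0,0,1],0,0],[[0,0,1],0,0],[[0,0,1],0,0],[[0,0,0],0,0],[[0,0,0],0,0]]'
python3 - <<'E'
from h import *
st()
E
```

```text
t: 13.95
tool_pos: [0.559, -0.2796, 0.0426]
eef_rot: [[0.171, 0.985, -0.0], [0.985, -0.171, 0.0], [0.0, -0.0, -1.0]]
contact_force: [-0.6, 0.1, -2.4]
grip_width: 0.342
t 13.95 pos [ 559.  -279.6   42.6] ty yaw -9.82 F [-0.6  0.1 -2.4] M [-0.09 -0.17 -0.01] g 0.342 j [ 32.  36. -16. 103.  13.  43.   0.]
```

```bash
python3 -m inch '[[[0,0,1],0,0],[[0,0,1],0,0],[[0,0,1],0,0],[[0,0,0],0,0],[[0,0,0],0,0]]'
python3 - <<'E'
from h import *
st()
E
```

```text
t: 14.45
tool_pos: [0.5591, -0.2796, 0.0406]
eef_rot: [[0.171, 0.985, 0.0], [0.985, -0.171, -0.0], [-0.0, 0.0, -1.0]]
contact_force: [-1.9, 0.6, 6.3]
grip_width: 0.339
t 14.45 pos [ 559.1 -279.6   40.6] ty yaw -9.83 F [-1.9  0.6  6.3] M [0.23 0.51 0.04] g 0.339 j [ 32.  36. -16. 103.  13.  43.  -0.]
```

It has reached the ejector (about 8 N). I'll release and retreat.

```bash
python3 -m inch '[[[0,0,0],0,0.6],[[0,0,0],0,0.6],[[0,0,0],0,0.6],[[0,0,0],0,0.6],[[0,0,-30],0,0.6],[[0,0,-40],0,0.8],[[0,0,-40],0,1],[[0,0,-40],0,1],[[0,0,-40],0,1],[[0,0,-40],0,1]]' ; python3 -m inch '[[[-45,0,-20],0,1],[[-45,0,0],0,1],[[-45,0,0],0,1],[[0,0,0],0,1]]'
python3 - <<'E'
from h import *
st();cap('top','top9');cap('side','side9');crop('top9',330,190,410,250,9,'t9c')
E
```

```text
t: 15.45
tool_pos: [0.5587, -0.2795, 0.2713]
eef_rot: [[0.171, 0.985, 0.0], [0.985, -0.171, -0.0], [-0.0, 0.0, -1.0]]
contact_force: [1.4, 0.3, 0.6]
grip_width: 0.991
t: 15.85
tool_pos: [0.5319, -0.4209, 0.2889]
eef_rot: [[0.181, 0.983, -0.002], [0.983, -0.181, -0.004], [-0.004, -0.002, -1.0]]
contact_force: [0.7, -0.1, -0.4]
grip_width: 0.999
t 15.85 pos [ 531.9 -420.9  288.9] ty yaw -10.43 F [ 0.7 -0.1 -0.4] M [-0.06 -0.1  -0.03] g 0.999 j [ 43.  26. -15.  83.   7.  72.  17.]
```

View pics/t9c.png

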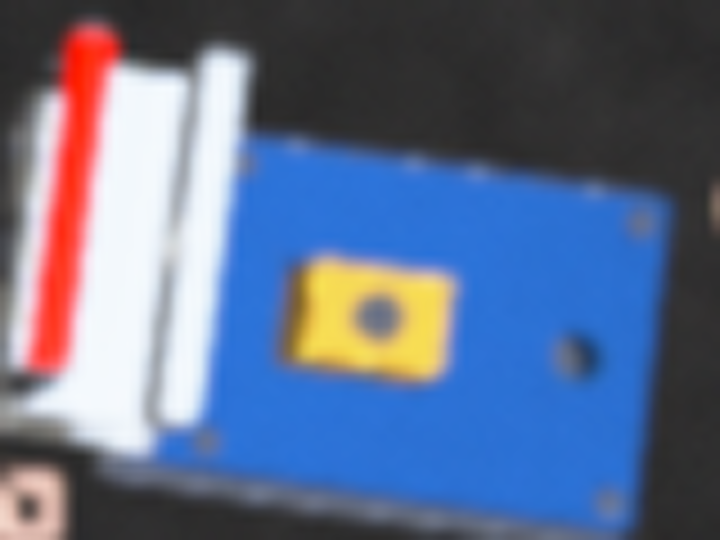

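View pics/side9.png

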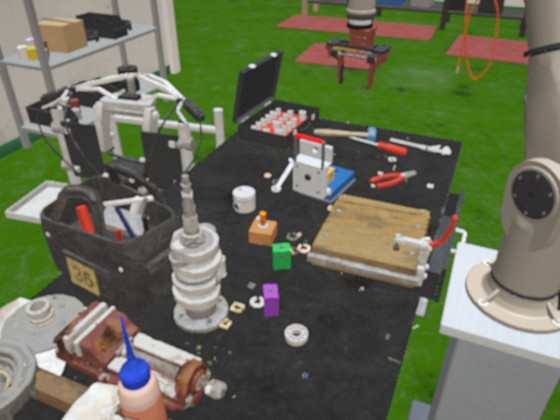

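The block stands in the pocket, with its top centre at crop (380,317), aligned with the pocket. I'll check the numbers and plan the bar grasp.

Run:
```python
from h import *
c=ld('top9'); print(atz(c,330+380.5/9-.5,190+317.5/9-.5,.069))
go((579,-300,320),(579.5,-162,320),(579.5,-162,195),yaw=-99.4)
```

```text
[ 0.55892386 -0.27464839  0.069     ]
t 15.95 pos [ 535.1 -413.7  289. ] ty yaw -9.98 F [0.7 1.1 0.3] M [ 0.   -0.05 -0.  ] g 1.005 j [ 43.  26. -15.  83.   7.  72.  17.]
-> [ 579. -300.  320.] shift [119.6  23.5 -31. ] len 125.8
-> [ 579.5 -162.   320. ] shift [ 1.36e+02 -2.34e+01  1.00e-01] len 138.0
-> [ 579.5 -162.   195. ] shift [-1.00e-01  1.00e-01  1.25e+02] len 125.0
turn 89.4
```

```bash
python3 -m inch '[[[30,6,-20],0,1],[[45,9,-11],0,1],[[44,8,0],0,0.6],[[0,0,0],8.5,0.6],[[0,0,0],8.5,0.6],[[0,0,0],8.5,0.6],[[0,0,0],8.5,0.6],[[0,0,0],8.5,0.6],[[0,0,0],8.5,0.6],[[0,0,0],8.5,0.6]]'; python3 -m inch '[[[0,0,0],8.5,0.6],[[0,0,0],8.5,0.6],[[0,0,0],8.5,0.6],[[0,0,0],4,0.6],[[0,0,0],0,0.6],[[0,0,0],0,0.6]]'
python3 - <<'E'
from h import *
go((579.5,-162,320),(579.5,-162,195),yaw=-99.4)
E
```

```text
t: 16.95
tool_pos: [0.5795, -0.2967, 0.3206]
eef_rot: [[0.937, 0.35, 0.0], [0.35, -0.937, 0.001], [0.0, -0.001, -1.0]]
contact_force: [1.4, -0.7, 0.1]
grip_width: 0.602
t: 17.55
tool_pos: [0.5793, -0.2977, 0.3206]
eef_rot: [[0.989, -0.149, 0.0], [-0.149, -0.989, 0.001], [-0.0, -0.001, -1.0]]
contact_force: [-0.4, 0.2, 0.6]
grip_width: 0.601
t 17.55 pos [ 579.3 -297.7  320.6] ty yaw -98.58 F [-0.4  0.2  0.6] M [ 0.02  0.03 -0.01] g 0.601 j [ 23.  21.  -2.  85.   1.  73. -77.]
-> [ 579.5 -162.   320. ] shift [ -20.  -134.2    0.7] len 135.7
-> [ 579.5 -162.   195. ] shift [0.00e+00 1.00e-01 1.25e+02] len 125.0
turn 0.8
```

```bash
python3 -m inch '[[[-5,-34,0],0.8,0.6],[[-7,-50,0],0,0.6],[[-6,-50,0],0,0.6],[[0,0,40],0,0.5],[[0,0,30],0,0.5],[[0,0,0],0,0.5],[[0,0,0],0,0.5]]'
python3 - <<'E'
from h import *
go((579.5,-162,195),yaw=-99.4);cap('top','top10');cap('side','side10');crop('side10',240,90,360,180,6.6,'s10c');crop('top10',310,170,410,245,8,'t10c')
c=ld('side10');o=manip.observe();T=o['tool_pos'];print([np.round((proj(c,T+s*o['eef_rot'][:,1]*.022)-(240,90))*6.6) for s in(1,-1)])
E
```

```text
t: 18.25
tool_pos: [0.5831, -0.1649, 0.2512]
eef_rot: [[0.986, -0.166, -0.0], [-0.166, -0.986, 0.0], [-0.0, -0.0, -1.0]]
contact_force: [-0.6, 0.4, 0.3]
grip_width: 0.499
t 18.25 pos [ 583.1 -164.9  251.2] ty yaw -99.57 F [-0.6  0.4  0.3] M [0.07 0.04 0.11] g 0.499 j [ 14.  20.  -5.  97.   2.  64. -91.]
-> [ 579.5 -162.   195. ] shift [-4.  -2.2 56.2] len 56.3
turn -0.2
[array([478., 213.]), array([423., 250.])]
```

View pics/s10c.png

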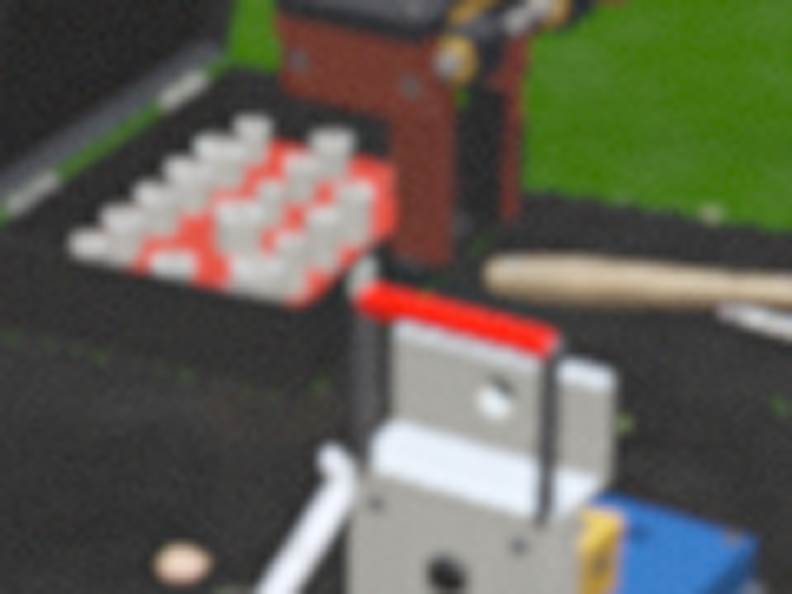

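View pics/t10c.png

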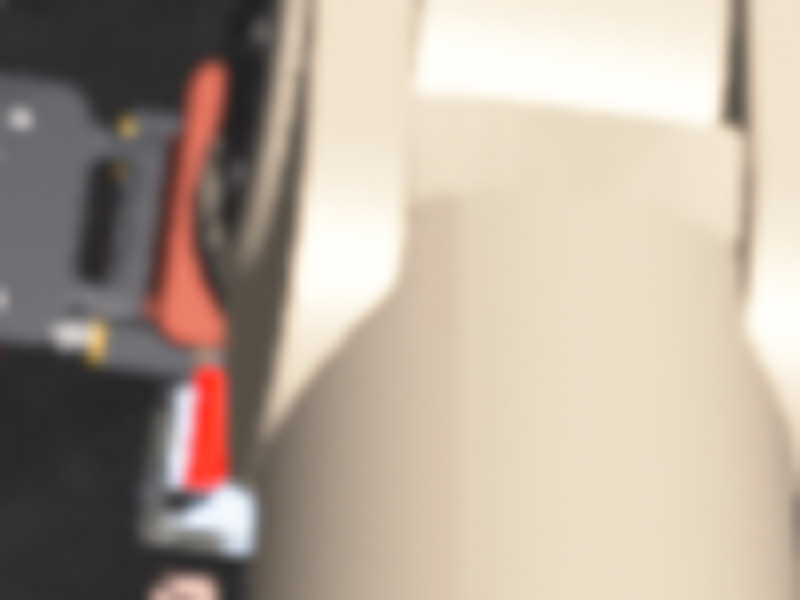

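The fingertips at crop (423,262) and (480,220) straddle the red bar, whose middle is at (455,318). I'll go down and pinch it.

```bash
python3 -m inch '[[[-2,-2.2,14],0,0.5],[[-2,0,20],0,0.5],[[0,0,16],0,0.5],[[0,0,6],0,0.5],[[0,0,0],0,0.5],[[0,0,0],0,0.5]]'
python3 - <<'E'
from h import *
go((579.5,-162,195),yaw=-99.4);cap('side','side11');crop('side11',240,90,360,180,6.6,'s11c')
E
```

```text
t: 18.95
tool_pos: [0.58, -0.1623, 0.1954]
eef_rot: [[0.986, -0.167, 0.001], [-0.167, -0.986, -0.0], [0.001, 0.0, -1.0]]
contact_force: [0.0, -0.6, 0.6]
grip_width: 0.498
t 18.95 pos [ 580.  -162.3  195.4] ty yaw -99.64 F [ 0.  -0.6  0.6] M [0.07 0.01 0.03] g 0.498 j [ 14.  22.  -5. 101.   2.  57. -92.]
-> [ 579.5 -162.   195. ] shift [-0.5 -0.2  0.4] len 0.7
turn -0.2
```

View pics/s11c.png

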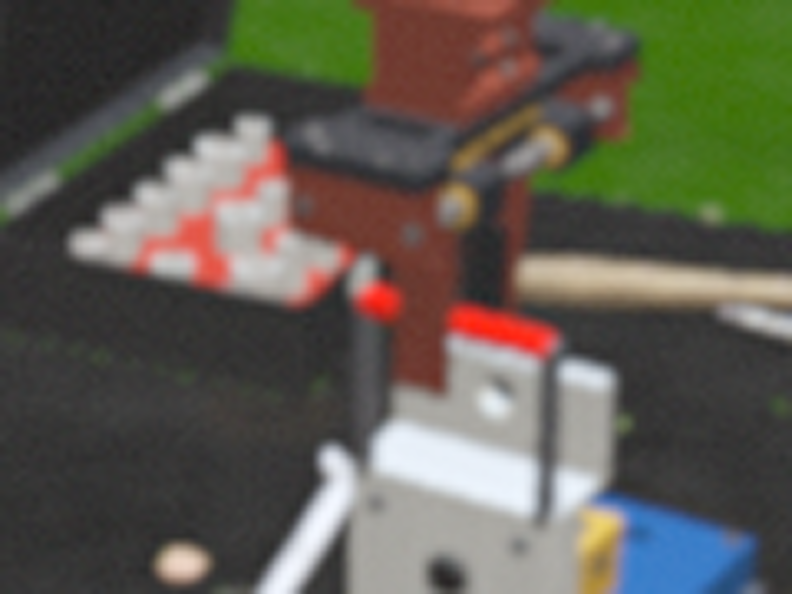

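```bash
python3 -m inch '[[[0,0,0],0,0],[[0,0,0],0,0],[[0,0,0],0,0],[[0,0,0],0,0],[[0,0,0],0,0],[[0,0,0],0,0],[[0,0,0],0,0],[[0,0,0],0,0],[[0,0,0],0,0]]'
python3 - <<'E'
from h import *
o=st(); 
p=o['tool_pos']*1000
a=np.radians(-9.4);Y=np.array([-np.sin(a),np.cos(a)])
for H in ((570.3,-210.3),(569.8,-213)):
    dy=(p[:2]-H)@Y; dz=p[2]+19-34; print('bar rel hinge',dy,dz,np.hypot(dy,dz),'lid deg',np.degrees(np.arctan2(dz,-dy))-13.6)
E
```

```text
t: 19.9
tool_pos: [0.5795, -0.1622, 0.1948]
eef_rot: [[0.986, -0.167, 0.0], [-0.167, -0.986, -0.0], [0.0, 0.0, -1.0]]
contact_force: [-1.2, 0.1, 0.8]
grip_width: 0.125
t 19.9 pos [ 579.5 -162.2  194.8] ty yaw -99.63 F [-1.2  0.1  0.8] M [0.04 0.04 0.03] g 0.125 j [ 14.  22.  -5. 101.   2.  57. -92.]
bar rel hinge 48.973307881949495 179.75920516016112 186.31091413203123 lid deg 91.63971153767875
bar rel hinge 51.71871569940912 179.75920516016112 187.05132288601757 lid deg 92.45111353667416
```

Run:
```python
from h import *
ph=np.radians(np.r_[105.4,103.4,np.arange(99.4,15,-4),14.5]); u=187*np.cos(ph);z=187*np.sin(ph)
for i in range(1,len(ph)): print(round(np.degrees(ph[i]),1),[0,round(u[i]-u[i-1],1),round(-(z[i]-z[i-1]),1)], end=' ')
```

```text
103.4 [0, np.float64(6.3), np.float64(-1.6)] 99.4 [0, np.float64(12.8), np.float64(-2.6)] 95.4 [0, np.float64(12.9), np.float64(-1.7)] 91.4 [0, np.float64(13.0), np.float64(-0.8)] 87.4 [0, np.float64(13.1), np.float64(0.1)] 83.4 [0, np.float64(13.0), np.float64(1.0)] 79.4 [0, np.float64(12.9), np.float64(2.0)] 75.4 [0, np.float64(12.7), np.float64(2.8)] 71.4 [0, np.float64(12.5), np.float64(3.7)] 67.4 [0, np.float64(12.2), np.float64(4.6)] 63.4 [0, np.float64(11.9), np.float64(5.4)] 59.4 [0, np.float64(11.5), np.float64(6.2)] 55.4 [0, np.float64(11.0), np.float64(7.0)] 51.4 [0, np.float64(10.5), np.float64(7.8)] 47.4 [0, np.float64(9.9), np.float64(8.5)] 43.4 [0, np.float64(9.3), np.float64(9.2)] 39.4 [0, np.float64(8.6), np.float64(9.8)] 35.4 [0, np.float64(7.9), np.float64(10.4)] 31.4 [0, np.float64(7.2), np.float64(10.9)] 27.4 [0, np.float64(6.4), np.float64(11.4)] 23.4 [0, np.float64(5.6), np.float64(11.8)] 19.4 [0, np.float64(4.8), np.float64(12.2)] 15.4 [0, np.float64(3.9), np.float64(12.5)] 14.5 [0, np.float64(0.8), np.float64(2.8)]
```

```bash
python3 -m inch '[[[0,6.3,-1.6],0,0],[[0,12.8,-2.6],0,0],[[0,12.9,-1.7],0,0],[[0,13,-0.8],0,0],[[0,13.1,0.1],0,0],[[0,0,0],0,0]]'
python3 - <<'E'
from h import *
o=st(); p=o['tool_pos']*1000
a=np.radians(-9.4);Y=np.array([-np.sin(a),np.cos(a)]);X=np.array([np.cos(a),np.sin(a)])
H=(570.3,-210.3)
dy=(p[:2]-H)@Y; dz=p[2]+19-34; print(dy,dz,np.hypot(dy,dz),np.degrees(np.arctan2(dz,-dy))-13.6, 'x',(p[:2]-H)@X)
E
```

```text
t: 20.5
tool_pos: [0.5691, -0.2234, 0.2017]
eef_rot: [[0.985, -0.172, 0.001], [-0.172, -0.985, -0.002], [0.001, 0.002, -1.0]]
contact_force: [-1.8, -0.1, 7.0]
grip_width: 0.124
t 20.5 pos [ 569.1 -223.4  201.7] ty yaw -99.88 F [-1.8 -0.1  7. ] M [0.33 0.3  0.05] g 0.124 j [ 19.  23.  -4.  99.   2.  58. -86.]
-13.123481018821238 186.65016091203836 187.11095190432113 72.37811930558762 x 0.9588543396933463
```

```bash
python3 -m inch '[[[0,13,0.5],0,0],[[0,12.9,2],0,0],[[0,12.7,2.8],0,0],[[0,12.5,3.7],0,0],[[0,12.2,4.6],0,0],[[0,11.9,5.4],0,0],[[0,11.5,6.2],0,0],[[0,0,0],0,0]]'
python3 - <<'E'
from h import *
o=st(); p=o['tool_pos']*1000
a=np.radians(-9.4);Y=np.array([-np.sin(a),np.cos(a)]);X=np.array([np.cos(a),np.sin(a)])
H=(570.3,-210.3)
dy=(p[:2]-H)@Y; dz=p[2]+19-34; print(dy,dz,np.hypot(dy,dz),np.degrees(np.arctan2(dz,-dy))-13.6, 'x',(p[:2]-H)@X)
E
```

```text
t: 21.3
tool_pos: [0.5544, -0.3074, 0.1747]
eef_rot: [[0.985, -0.17, -0.001], [-0.17, -0.985, -0.001], [-0.001, 0.001, -1.0]]
contact_force: [0.1, -0.5, 0.3]
grip_width: 0.129
t 21.3 pos [ 554.4 -307.4  174.7] ty yaw -99.77 F [ 0.1 -0.5  0.3] M [-0.01  0.03 -0.01] g 0.129 j [ 25.  26.  -3.  98.   2.  56. -78.]
-98.35837552397093 159.70321658518264 187.5619562261181 44.77182192425767 x 0.2032487522923251
```

The swing follows the arc (radius 187.6 mm, forces small). I'll continue.

```bash
python3 -m inch '[[[0,11,7],0,0],[[0,10.5,7.8],0,0],[[0,9.9,8.5],0,0],[[0,9.3,9.2],0,0],[[0,8.6,9.8],0,0],[[0,7.9,10.4],0,0],[[0,7.2,10.9],0,0],[[0,6.4,11.4],0,0],[[0,0,0],0,0]]'
python3 - <<'E'
from h import *
o=st(); p=o['tool_pos']*1000
a=np.radians(-9.4);Y=np.array([-np.sin(a),np.cos(a)]);X=np.array([np.cos(a),np.sin(a)])
H=(570.3,-210.3)
dy=(p[:2]-H)@Y; dz=p[2]+19-34; print(dy,dz,np.hypot(dy,dz),np.degrees(np.arctan2(dz,-dy))-13.6, 'x',(p[:2]-H)@X)
E
```

```text
t: 22.2
tool_pos: [0.543, -0.3757, 0.0992]
eef_rot: [[0.986, -0.168, -0.001], [-0.168, -0.986, -0.0], [-0.001, 0.0, -1.0]]
contact_force: [-1.9, -0.2, -0.7]
grip_width: 0.127
t 22.2 pos [ 543.  -375.7   99.2] ty yaw -99.68 F [-1.9 -0.2 -0.7] M [0.16 0.32 0.01] g 0.127 j [ 31.  33.  -2.  97.   1.  50. -72.]
-167.65494432272834 84.17497413868745 187.5995912231843 13.05997893357896 x 0.036219778388911064
```

```bash
python3 -m inch '[[[0,5.6,11.8],0,0],[[0,4.8,12.2],0,0],[[0,3.0,9],0,0],[[0,1,4],0,0],[[0,0.5,2],0,0],[[0,0,1],0,0],[[0,0,0],0,0],[[0,0,0],0,0]]'
python3 - <<'E'
from h import *
o=st(); p=o['tool_pos']*1000
a=np.radians(-9.4);Y=np.array([-np.sin(a),np.cos(a)]);X=np.array([np.cos(a),np.sin(a)])
H=(570.3,-210.3)
dy=(p[:2]-H)@Y; dz=p[2]+19-34; print(dy,dz,np.hypot(dy,dz),np.degrees(np.arctan2(dz,-dy))-13.6, 'x',(p[:2]-H)@X)
E
```

```text
t: 23.0
tool_pos: [0.5407, -0.3898, 0.0614]
eef_rot: [[0.986, -0.167, -0.0], [-0.167, -0.986, -0.001], [0.0, 0.001, -1.0]]
contact_force: [-5.2, -1.1, 2.5]
grip_width: 0.127
t 23.0 pos [ 540.7 -389.8   61.4] ty yaw -99.64 F [-5.2 -1.1  2.5] M [0.18 1.08 0.08] g 0.127 j [ 32.  36.  -2.  97.   2.  46. -71.]
-181.96851004213653 46.422450426333384 187.7966521281477 0.71160654608682 x 0.12809911219127168
```

The lid is down at about 0.7° (0.012 rad). I'll release the bar and look.

```bash
python3 -m inch '[[[0,0,0],0,0.5],[[0,0,0],0,0.5],[[0,0,0],0,0.5],[[0,0,0],0,0.5],[[0,0,-15],0,0.5],[[0,0,-40],0,0.5],[[0,0,-45],0,0.5],[[0,0,-45],0,0.5],[[0,0,-40],0,0.5],[[0,0,0],0,0.5]]'
python3 - <<'E'
from h import *
cap('top','top12');cap('side','side12');crop('side12',260,120,370,210,7,'s12c')
go((560,-150,270),(629.5,32.3,270),(629.5,32.3,130),yaw=-9.4)
E
```

```text
t: 24.0
tool_pos: [0.5441, -0.3914, 0.2546]
eef_rot: [[0.986, -0.168, 0.011], [-0.167, -0.986, -0.007], [0.012, 0.005, -1.0]]
contact_force: [0.2, 0.4, -0.2]
grip_width: 0.499
t 24.1 pos [ 541.5 -389.8  248.2] ty yaw -99.63 F [-0.5  0.8 -0.5] M [ 0.09  0.05 -0.06] g 0.496 j [ 32.  25.  -2.  89.   1.  66. -70.]
-> [ 560. -150.  270.] shift [ -21.8 -239.5  -22.1] len 241.5
-> [629.5  32.3 270. ] shift [ 3.800e+01 -1.914e+02 -1.000e-01] len 195.1
-> [629.5  32.3 130. ] shift [ -0.5  -0.2 140. ] len 140.0
turn -90.2
```

View pics/s12c.png

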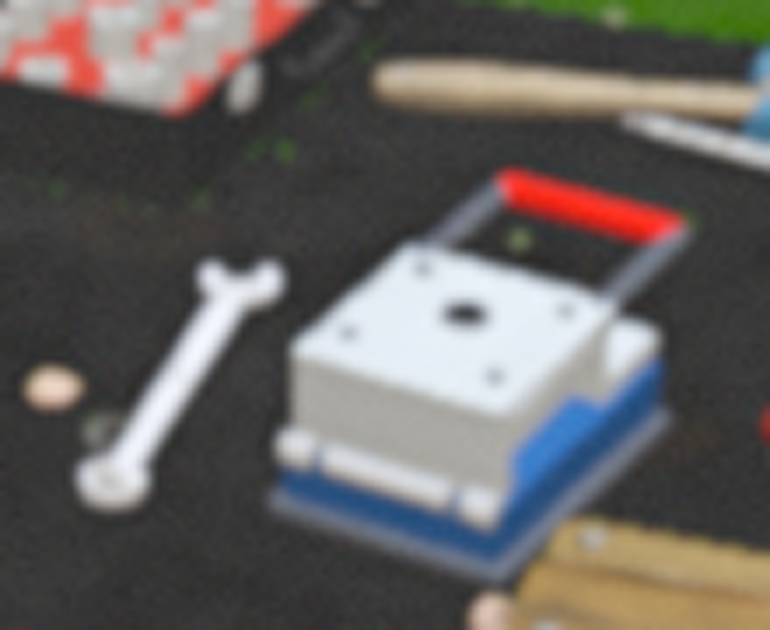

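View pics/top12.png

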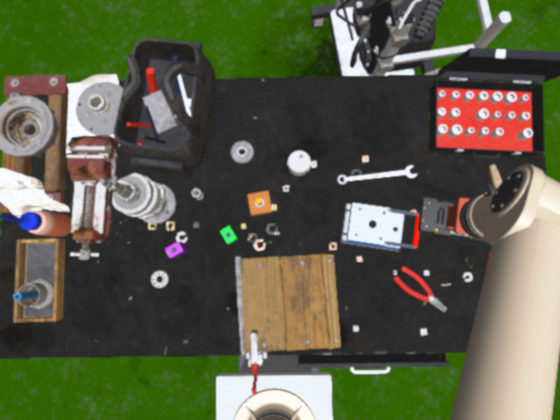

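The lid lies shut in both views: bar at (590,205) in the side crop, wrench and piston untouched. Now to the pin.

```bash
python3 -m inch '[[[-2,-25,-2],0,0.6],[[-4,-45,0],0,0.6],[[-4,-45,0],0,0.6],[[-4,-45,0],0,0.6],[[-4,-45,0],0,0.6],[[-3,-35,0],0,0.6],[[8,-40,0],0,0.6],[[10,-45,0],0,0.6],[[10,-45,0],0,0.6],[[8,-40,0],0,0.6]]' && python3 -m inch '[[[0,0,0],-8.5,0.6],[[0,0,0],-8.5,0.6],[[0,0,0],-8.5,0.6],[[0,0,0],-8.5,0.6],[[0,0,0],-8.5,0.6],[[0,0,0],-8.5,0.6],[[0,0,0],-8.5,0.6],[[0,0,0],-8.5,0.6],[[0,0,0],-8.5,0.6],[[0,0,0],-8.5,0.6]]' && python3 -m inch '[[[0,0,0],-5.2,0.6],[[0,0,0],0,0.6],[[0,0,0],0,0.6]]'
python3 - <<'E'
from h import *
go((629.5,32.3,130),(629.5,32.3,45),yaw=-9.4)
E
```

```text
t: 25.1
tool_pos: [0.6239, 0.0148, 0.2466]
eef_rot: [[0.986, -0.166, -0.003], [-0.166, -0.986, 0.0], [-0.003, 0.0, -1.0]]
contact_force: [0.4, -0.5, -0.2]
grip_width: 0.601
t: 26.1
tool_pos: [0.6233, 0.0122, 0.2465]
eef_rot: [[0.246, 0.969, -0.003], [0.969, -0.246, -0.0], [-0.001, -0.003, -1.0]]
contact_force: [-0.9, -0.7, -0.4]
grip_width: 0.601
t: 26.4
tool_pos: [0.6237, 0.0121, 0.247]
eef_rot: [[0.166, 0.986, -0.002], [0.986, -0.166, 0.0], [-0.0, -0.002, -1.0]]
contact_force: [0.5, 0.6, -0.6]
grip_width: 0.597
t 26.4 pos [623.7  12.1 247. ] ty yaw -9.57 F [ 0.5  0.6 -0.6] M [-0.01 -0.07  0.01] g 0.597 j [ 14.  24. -28.  93.  12.  66. -26.]
-> [629.5  32.3 130. ] shift [ 20.9   2.6 117. ] len 118.9
-> [629.5  32.3  45. ] shift [ 0.   0.2 85. ] len 85.0
turn -0.2
```

```bash
python3 -m inch '[[[11,1.3,10],-0.2,0.6],[[10,1.3,35],0,0.6],[[0,0,40],0,0.6],[[0,0,32],0,0.6],[[0,0,0],0,0.6],[[0,0,0],0,0.6],[[0,0,0],0,0.6]]'
python3 - <<'E'
from h import *
o=st();go((629.5,32.3,130),(629.5,32.3,45),yaw=-9.4)
for n in('side','top'): cap(n,n+'13')
crop('side13',220,150,320,250,6,'s13c')
c=ld('side13');T=o['tool_pos'];R=o['eef_rot'];print([np.round((proj(c,p)-(220,150))*6) for p in(T,T+R[:,1]*.026,T-R[:,1]*.026,(.6295,.0323,.079))])
E
```

```text
t: 27.1
tool_pos: [0.6316, 0.0333, 0.133]
eef_rot: [[0.16, 0.987, 0.003], [0.987, -0.161, 0.001], [0.001, 0.003, -1.0]]
contact_force: [0.8, 0.2, 0.5]
grip_width: 0.599
t 27.1 pos [631.6  33.3 133. ] ty yaw -9.24 F [0.8 0.2 0.5] M [ 0.01 -0.04 -0.01] g 0.599 j [ 11.  31. -26.  99.  16.  54. -31.]
t 27.1 pos [631.6  33.3 133. ] ty yaw -9.24 F [0.8 0.2 0.5] M [ 0.01 -0.04 -0.01] g 0.599 j [ 11.  31. -26.  99.  16.  54. -31.]
-> [629.5  32.3 130. ] shift [-1.4 -1.9  3. ] len 3.8
-> [629.5  32.3  45. ] shift [-0.1 -0.2 85. ] len 85.0
turn 0.2
[array([249., 271.]), array([199., 253.]), array([300., 288.]), array([257., 377.])]
```

View pics/s13c.png

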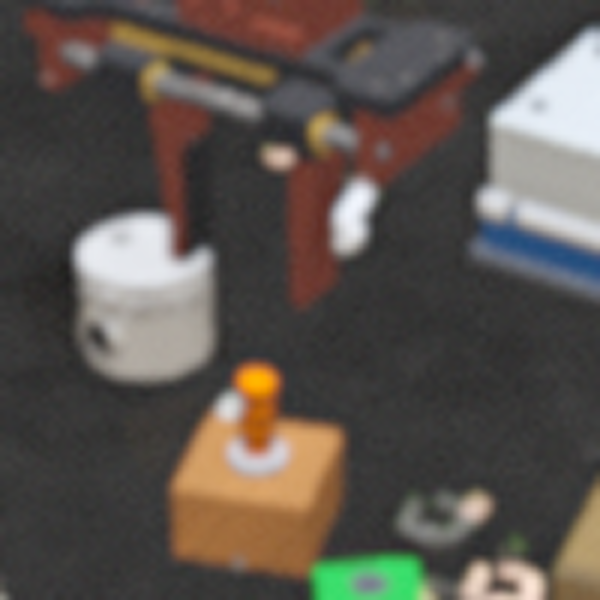

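View pics/top13.png

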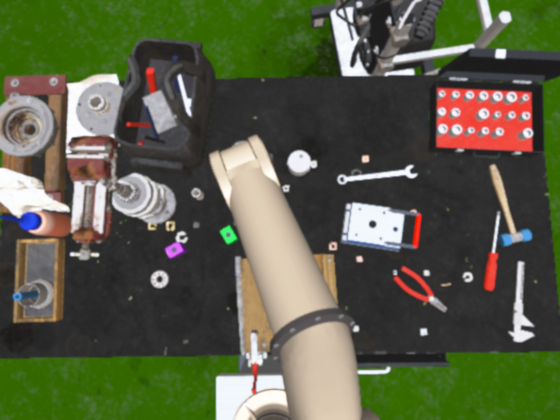

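The fingers straddle the handle, whose top is at crop (258,378) as predicted. I'll descend to just above the flange and grip.

```bash
python3 -m inch '[[[-1.4,-1.5,10],0,0.6],[[0,0,30],0,0.6],[[0,0,30],0,0.6],[[0,0,14],0,0.6],[[0,0,3],0,0.6],[[0,0,0],0,0.6],[[0,0,0],0,0.6]]'
python3 - <<'E'
from h import *
o=st();go((629.5,32.3,45),yaw=-9.4)
cap('side','side14');crop('side14',220,150,320,250,6,'s14c')
E
```

```text
t: 27.9
tool_pos: [0.6296, 0.0317, 0.0454]
eef_rot: [[0.16, 0.987, 0.002], [0.987, -0.16, 0.0], [0.001, 0.002, -1.0]]
contact_force: [0.8, 0.5, 0.4]
grip_width: 0.598
t 27.9 pos [629.6  31.7  45.4] ty yaw -9.23 F [0.8 0.5 0.4] M [-0.02 -0.08 -0.02] g 0.598 j [  9.  37. -24. 102.  20.  45. -34.]
t 27.9 pos [629.6  31.7  45.4] ty yaw -9.23 F [0.8 0.5 0.4] M [-0.02 -0.08 -0.02] g 0.598 j [  9.  37. -24. 102.  20.  45. -34.]
-> [629.5  32.3  45. ] shift [ 0.6 -0.2  0.4] len 0.8
turn 0.2
```

View pics/s14c.png

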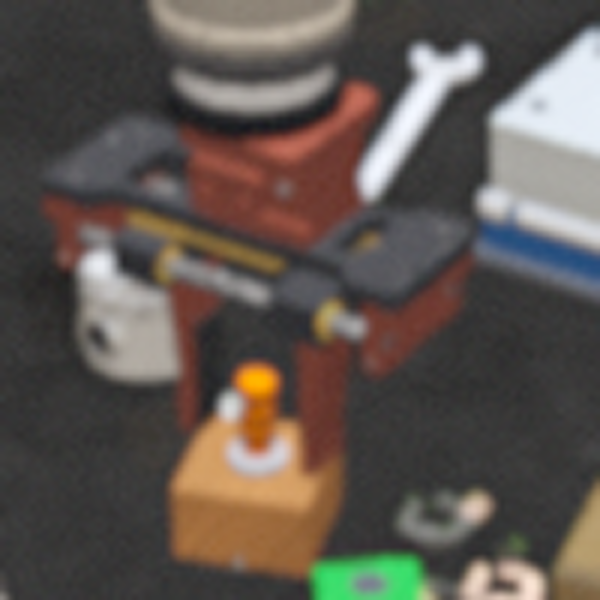

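```bash
python3 -m inch '[[[0.5,0,1],0,0],[[0,0,0],0,0],[[0,0,0],0,0],[[0,0,0],0,0],[[0,0,0],0,0],[[0,0,0],0,0],[[0,0,0],0,0],[[0,0,0],0,0],[[0,0,0],0,0],[[0,0,0],0,0]]'
python3 - <<'E'
from h import *
st()
E
python3 -m inch '[[[0,0,-5],0,0],[[0,0,-15],0,0],[[0,0,-25],0,0],[[0,0,-25],0,0],[[0,0,-25],0,0],[[0,0,-25],0,0],[[0,0,-20],0,0],[[0,0,0],0,0],[[0,0,0],0,0]]'
python3 - <<'E'
from h import *
o=st();go((548.4,-342.5,185),yaw=-9.4)
for n in('side','top'): cap(n,n+'15')
T=o['tool_pos']; q=ld('side15'); g=(proj(q,T)).astype(int); print(g,'tip pred',proj(q,T-np.array([0,0,.0405])),'pred top',proj(q,T+[0,0,.0345])); crop('side15',g[0]-45,g[1]-45,g[0]+45,g[1]+45,7,'s15c')
E
```

```text
t: 28.95
tool_pos: [0.6288, 0.032, 0.0432]
eef_rot: [[0.16, 0.987, 0.0], [0.987, -0.16, -0.0], [0.0, 0.0, -1.0]]
contact_force: [0.8, -0.5, 1.4]
grip_width: 0.178
t 28.95 pos [628.8  32.   43.2] ty yaw -9.23 F [ 0.8 -0.5  1.4] M [-0.09 -0.18  0.01] g 0.178 j [  9.  37. -24. 102.  20.  45. -34.]
t: 29.85
tool_pos: [0.6282, 0.0319, 0.1834]
eef_rot: [[0.16, 0.987, 0.0], [0.987, -0.16, -0.0], [-0.0, 0.0, -1.0]]
contact_force: [-0.5, 0.0, -0.3]
grip_width: 0.177
t 29.85 pos [628.2  31.9 183.4] ty yaw -9.22 F [-0.5  0.  -0.3] M [-0.06  0.    0.04] g 0.177 j [ 12.  28. -27.  96.  14.  59. -30.]
t 29.85 pos [628.2  31.9 183.4] ty yaw -9.22 F [-0.5  0.  -0.3] M [-0.06  0.    0.04] g 0.177 j [ 12.  28. -27.  96.  14.  59. -30.]
-> [ 548.4 -342.5  185. ] shift [-382.4  -18.8   -1.6] len 382.9
turn 0.2
[262 177] tip pred [262.87497017 191.78955272] pred top [262.30322683 165.4267978 ]
```

View pics/s15c.png

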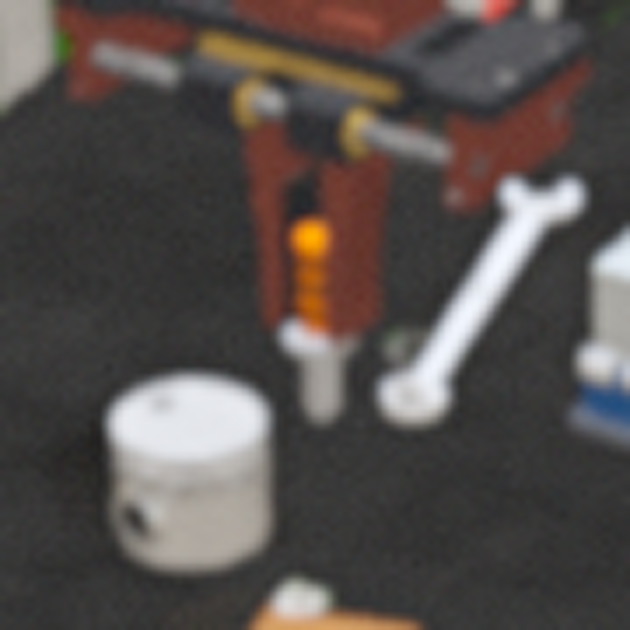

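The pin is held upright, with tip at (263,192) in the picture as predicted. I'll check the lid hole in the top view while the arm is out of the way.

Run:
```python
from h import *
crop('top15',335,195,430,255,8.4,'t15c')
```

```text
(no output)
```

View pics/t15c.png

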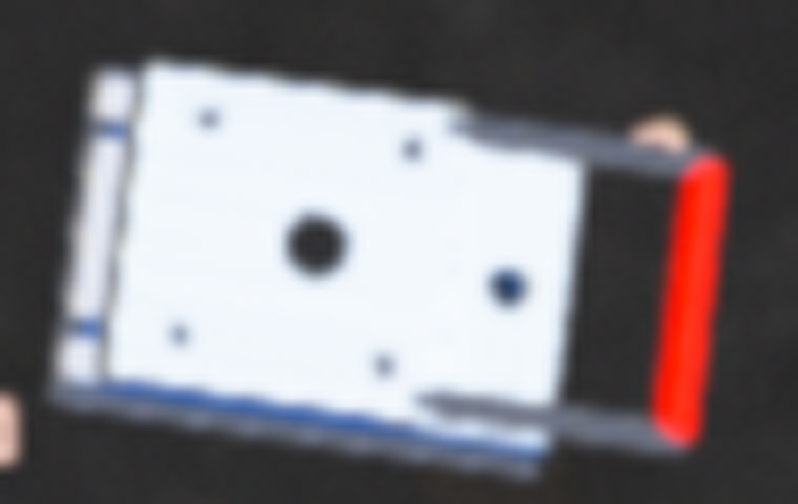

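Run:
```python
from h import *
c=ld('top15')
for z in (.044,.048,.051): print('hole',atz(c,335+508.5/8.4-.5,195+287.5/8.4-.5,z))
for z in (.078,.084,.087): print('bar',(atz(c,335+708/8.4-.5,195+172/8.4-.5,z)+atz(c,335+676/8.4-.5,195+432/8.4-.5,z))/2)
```

```text
hole [ 0.54888395 -0.34414533  0.044     ]
hole [ 0.54862161 -0.34301441  0.048     ]
hole [ 0.54842485 -0.34216622  0.051     ]
bar [ 0.54131909 -0.39278721  0.078     ]
bar [ 0.54095574 -0.39076143  0.084     ]
bar [ 0.54077407 -0.38974854  0.087     ]
```

The lid hole at (395,229) maps to (548.5, −342.5) mm, agreeing with the hinge-based estimate. I'll carry the pin there.

```bash
python3 -m inch '[[[-15,-1,-2],0,0],[[-35,-1.5,0],0,0],[[-45,-2.1,0],0,0],[[-45,-2.1,0],0,0],[[-45,-2.1,0],0,0],[[-45,-2.1,0],0,0],[[-45,-2.1,0],0,0],[[-45,-2.1,0],0,0],[[-35,-2,0],0,0],[[-20,-1,0],0,0]]' && python3 -m inch '[[[-7.4,-0.8,0],0.2,0],[[0,0,0],0,0],[[0,0,0],0,0],[[0,0,0],0,0]]'
python3 - <<'E'
from h import *
go((548.4,-342.5,105),yaw=-9.4)
E
```

```text
t: 30.95
tool_pos: [0.5474, -0.3406, 0.1839]
eef_rot: [[0.166, 0.986, -0.003], [0.986, -0.166, -0.001], [-0.001, -0.003, -1.0]]
contact_force: [-0.3, 0.5, -1.0]
grip_width: 0.171
t: 31.35
tool_pos: [0.5494, -0.3404, 0.1851]
eef_rot: [[0.161, 0.987, 0.0], [0.987, -0.161, 0.001], [0.001, 0.0, -1.0]]
contact_force: [0.1, 0.1, -0.5]
grip_width: 0.174
t 31.35 pos [ 549.4 -340.4  185.1] ty yaw -9.27 F [ 0.1  0.1 -0.5] M [-0.04 -0.08 -0.03] g 0.174 j [ 42.  28. -22.  94.  12.  60.   7.]
-> [ 548.4 -342.5  105. ] shift [-2.3 -0.6 80.1] len 80.1
turn 0.1
```

```bash
python3 -m inch '[[[-1.2,-0.4,15],0,0],[[-1,-0.2,30],0,0],[[0,0,25],0,0],[[0,0,10],0,0],[[0,0,0],0,0],[[0,0,0],0,0]]'
python3 - <<'E'
from h import *
o=st();go((548.4,-342.5,105),yaw=-9.4)
for n in('side','top'): cap(n,n+'16')
T=o['tool_pos']
q=ld('side16'); g=(proj(q,T)).astype(int); print('side',g,'tip pred crop',(proj(q,T-np.array([0,0,.0405]))-g+45)*7,'top',(proj(q,T+np.array([0,0,.0345]))-g+45)*7); crop('side16',g[0]-45,g[1]-45,g[0]+45,g[1]+45,7,'s16c')
q=ld('top16');print('hole crop',(proj(q,(.5485,-.3425,.05))-(365,200))*10,'tip',(proj(q,T-np.array([0,0,.0405]))-(365,200))*10)
crop('top16',365,200,430,255,10,'t16c')
E
```

```text
t: 31.95
tool_pos: [0.5484, -0.3444, 0.1056]
eef_rot: [[0.163, 0.987, 0.001], [0.987, -0.163, -0.0], [-0.0, 0.001, -1.0]]
contact_force: [0.7, 0.5, -0.5]
grip_width: 0.175
t 31.95 pos [ 548.4 -344.4  105.6] ty yaw -9.4 F [ 0.7  0.5 -0.5] M [-0.03 -0.04  0.05] g 0.175 j [ 42.  33. -21.  98.  14.  52.   5.]
t 31.95 pos [ 548.4 -344.4  105.6] ty yaw -9.4 F [ 0.7  0.5 -0.5] M [-0.03 -0.04  0.05] g 0.175 j [ 42.  33. -21.  98.  14.  52.   5.]
-> [ 548.4 -342.5  105. ] shift [ 1.8 -0.3  0.6] len 2.0
turn 0.0
side [337 149] tip pred crop [315.85925159 401.37370846] top [326.95848453 248.72929835]
hole crop [300.54104626 287.22450544] tip [322.98848397 283.79507087]
```

View pics/s16c.png

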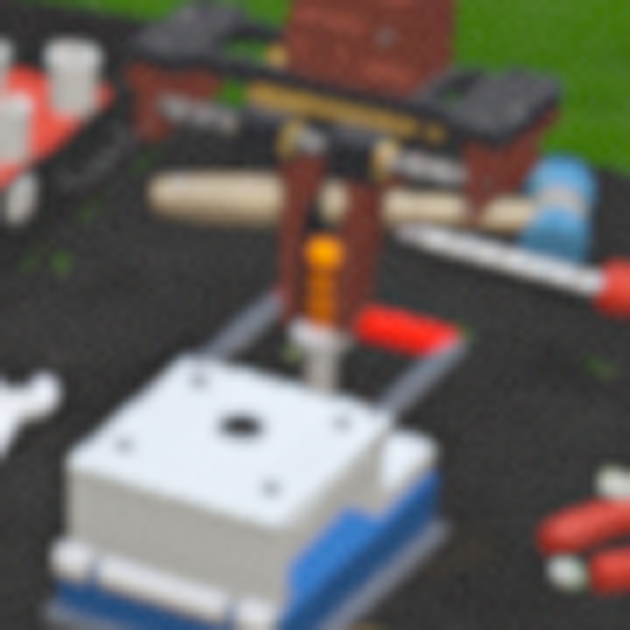

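View pics/t16c.png

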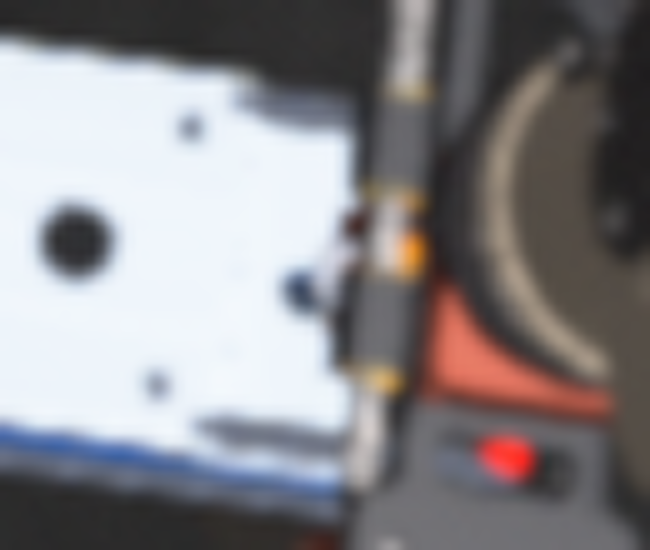

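```bash
python3 -m inch '[[[1.5,0,3],0,0],[[0,0,3],0,0],[[0,0,0],0,0],[[0,0,0],0,0],[[0,0,0],0,0]]'
python3 - <<'E'
from h import *
go((548.5,-342.5,90),yaw=-9.4)
E
```

```text
t: 32.55
tool_pos: [0.548, -0.3431, 0.0991]
eef_rot: [[0.164, 0.986, 0.0], [0.986, -0.164, -0.0], [-0.0, 0.0, -1.0]]
contact_force: [0.3, -1.0, -0.4]
grip_width: 0.174
t 32.55 pos [ 548.  -343.1   99.1] ty yaw -9.43 F [ 0.3 -1.  -0.4] M [-0.01 -0.09 -0.01] g 0.174 j [ 42.  34. -21.  98.  15.  51.   5.]
-> [ 548.5 -342.5   90. ] shift [0.7 0.4 9.1] len 9.2
turn -0.0
```

```bash
python3 -m inch '[[[0.5,0.4,4],0,0],[[0,0,4],0,0],[[0,0,3],0,0],[[0,0,3],0,0],[[0,0,2],0,0],[[0,0,0],0,0],[[0,0,0],0,0]]'
python3 - <<'E'
from h import *
go((548.5,-342.5,52),yaw=-9.4)
E
```

```text
t: 33.25
tool_pos: [0.5485, -0.3427, 0.0831]
eef_rot: [[0.164, 0.986, 0.0], [0.986, -0.164, 0.0], [0.0, 0.0, -1.0]]
contact_force: [0.0, -0.3, -0.1]
grip_width: 0.178
t 33.25 pos [ 548.5 -342.7   83.1] ty yaw -9.43 F [ 0.  -0.3 -0.1] M [-0.02 -0.03  0.03] g 0.178 j [ 41.  35. -20.  98.  15.  49.   5.]
-> [ 548.5 -342.5   52. ] shift [ 0.2  0.  31.1] len 31.1
turn -0.0
```

The tip is already inside the lid hole with no force on it. I'll continue.

```bash
python3 -m inch '[[[0,0,3],0,0],[[0,0,3],0,0],[[0,0,3],0,0],[[0,0,3],0,0],[[0,0,0],0,0],[[0,0,0],0,0]]'
python3 - <<'E'
from h import *
st()
E
```

```text
t: 33.85
tool_pos: [0.5485, -0.343, 0.0709]
eef_rot: [[0.164, 0.986, 0.0], [0.986, -0.164, -0.0], [-0.0, 0.0, -1.0]]
contact_force: [1.9, -2.3, -1.8]
grip_width: 0.178
t 33.85 pos [ 548.5 -343.    70.9] ty yaw -9.44 F [ 1.9 -2.3 -1.8] M [-0.52 -0.42 -0.03] g 0.178 j [ 41.  36. -20.  99.  16.  48.   4.]
```

```bash
python3 -m inch '[[[-0.3,0.3,3],0,0],[[0,0,3],0,0],[[0,0,2],0,0],[[0,0,2],0,0],[[0,0,0],0,0]]'
python3 - <<'E'
from h import *
st()
E
python3 -m inch '[[[0,0,2],0,0],[[0,0,2],0,0],[[0,0,2],0,0],[[0,0,0],0,0],[[0,0,0],0,0]]'
python3 - <<'E'
from h import *
st()
E
```

```text
t: 34.35
tool_pos: [0.5486, -0.3431, 0.0608]
eef_rot: [[0.164, 0.986, 0.0], [0.986, -0.164, -0.0], [-0.0, 0.0, -1.0]]
contact_force: [0.9, -2.7, -3.1]
grip_width: 0.179
t 34.35 pos [ 548.6 -343.1   60.8] ty yaw -9.43 F [ 0.9 -2.7 -3.1] M [-0.57 -0.34 -0.07] g 0.179 j [ 41.  36. -20.  99.  16.  47.   4.]
t: 34.85
tool_pos: [0.5487, -0.3432, 0.055]
eef_rot: [[0.164, 0.986, 0.0], [0.986, -0.164, -0.0], [-0.0, 0.0, -1.0]]
contact_force: [1.7, -3.6, -1.3]
grip_width: 0.177
t 34.85 pos [ 548.7 -343.2   55. ] ty yaw -9.43 F [ 1.7 -3.6 -1.3] M [-0.59 -0.33 -0.03] g 0.177 j [ 41.  37. -20.  99.  16.  47.   4.]
```

```bash
python3 -m inch '[[[0,0,1.5],0,0],[[0,0,1.5],0,0],[[0,0,1],0,0],[[0,0,0],0,0],[[0,0,0],0,0]]'
python3 - <<'E'
from h import *
st()
E
```

```text
t: 35.35
tool_pos: [0.5487, -0.3433, 0.0512]
eef_rot: [[0.164, 0.986, 0.0], [0.986, -0.164, -0.0], [-0.0, 0.0, -1.0]]
contact_force: [-0.3, -3.8, 3.0]
grip_width: 0.174
t 35.35 pos [ 548.7 -343.3   51.2] ty yaw -9.44 F [-0.3 -3.8  3. ] M [-0.73 -0.1   0.01] g 0.174 j [ 41.  37. -20.  99.  16.  46.   4.]
```

```bash
python3 -m inch '[[[-0.7,0,1],0,0],[[0,0,1],0,0],[[0,0,1],0,0],[[0,0,0],0,0],[[0,0,0],0,0]]'
python3 - <<'E'
from h import *
st();cap('side','side17');crop('side17',270,110,380,200,7,'s17c')
E
```

```text
t: 35.85
tool_pos: [0.5488, -0.3434, 0.0509]
eef_rot: [[0.164, 0.986, 0.0], [0.986, -0.164, -0.001], [-0.001, 0.0, -1.0]]
contact_force: [-8.2, 2.2, 23.2]
grip_width: 0.176
t 35.85 pos [ 548.8 -343.4   50.9] ty yaw -9.43 F [-8.2  2.2 23.2] M [ 0.41  1.62 -0.  ] g 0.176 j [ 41.  37. -20.  99.  16.  46.   4.]
```

View pics/s17c.png

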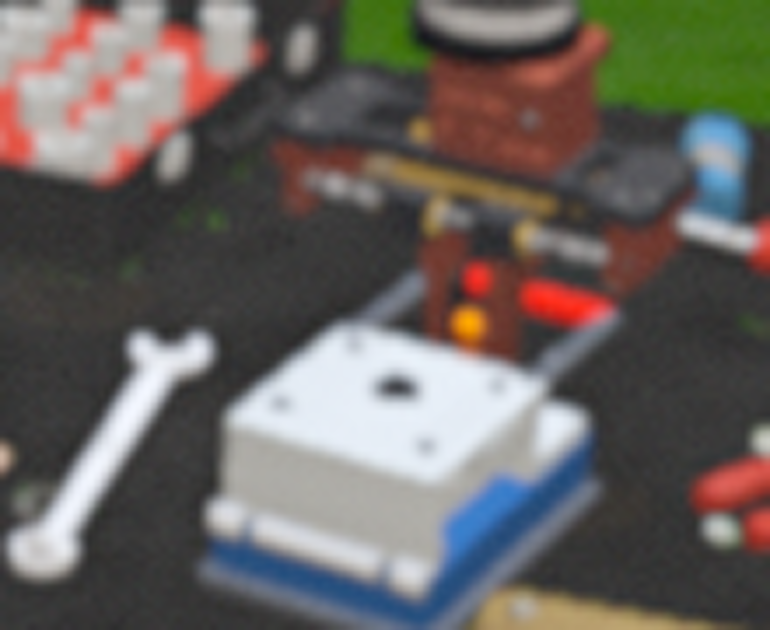

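```bash
python3 -m inch '[[[0,-0.6,0],0,0],[[0,0,0],0,0],[[0,0,0],0,0],[[0,0,0],0,0],[[0,0,0],0,0],[[0,0,0],0,0]]'
python3 - <<'E'
from h import *
o=st();cap('side','side18');cap('top','top18');crop('top18',330,190,430,250,8,'t18c')
T=o['tool_pos'];q=ld('side18');print('side pred top',(proj(q,T+np.array([0,0,.0358]))-(270,110))*7,'obs ~(469,323)')
crop('side18',270,110,380,200,7,'s18c')
st()
E
```

```text
t: 36.5
tool_pos: [0.5488, -0.3434, 0.0509]
eef_rot: [[0.164, 0.987, 0.001], [0.987, -0.164, -0.001], [-0.001, 0.001, -1.0]]
contact_force: [-6.4, 1.0, 22.7]
grip_width: 0.176
t 36.5 pos [ 548.8 -343.4   50.9] ty yaw -9.42 F [-6.4  1.  22.7] M [0.18 1.34 0.06] g 0.176 j [ 41.  37. -20.  99.  16.  46.   4.]
side pred top [471.4294539  317.00208044] obs ~(469,323)
t 36.6 pos [ 548.8 -343.4   50.9] ty yaw -9.43 F [-6.2  0.8 22.7] M [ 0.22  1.35 -0.05] g 0.175 j [ 41.  37. -20.  99.  16.  46.   4.]
```

View pics/t18c.png

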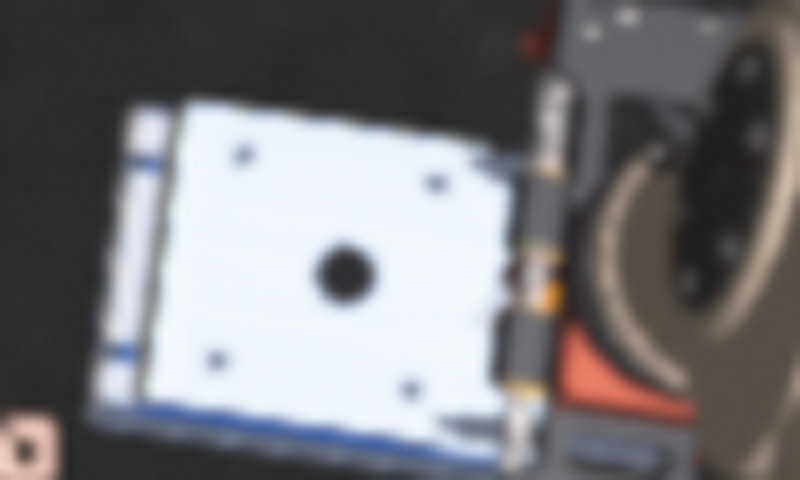

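View pics/side18.png

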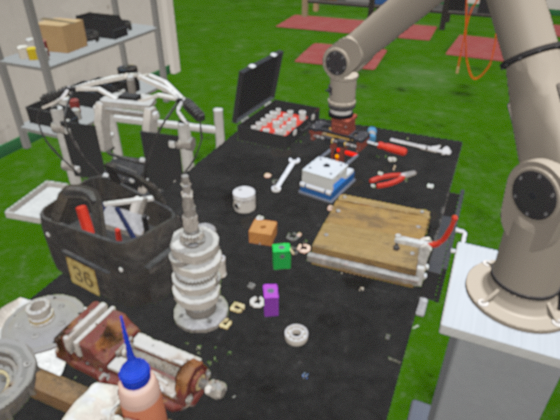

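The push holds steady at 22.7 N against a hard stop. The TCP is at z 50.9 mm, which puts the pin tip at about 11.7 mm, and the bystanders look unmoved. Handing in.

Run:
```python
from h import *
print(manip.close_job()); st()
```

```text
the job is handed in; nothing more can be done
None
the job is handed in; nothing more can be done
```

I finished the sequence and handed it in at about 36.6 s, with the gripper still holding the pin and pressing it down. The system gave no verdict.

- **Block:** The brass block is in the pocket on the ejector. Its edge caught the pocket rim twice; the third try, with the block moved further toward the jig's −y, went in freely. After release, its top centre measured within about 1.5 mm of the pocket centre.
- **Lid:** I swung it shut by the red bar along the 187 mm arc. It measured about 0.7° (0.012 rad) open just before I let go of the bar.
- **Pin:** I took it from the stand and pushed it through the lid hole into the base hole.

**Last checks:**
- The downward push held steady at about 22.7 N against a hard stop, moving only 0.3 mm as the force rose by 20 N.
- The pin tip works out at about 11.7 mm above the bench, about 1 mm from the hole axis.
- The loose parts in view looked undisturbed in the last pictures, but I did not measure them.

**What disagreed or was not confirmed:**
- About 6 N of sideways force remained on the tool.
- In the side view the pin's handle top sat about 1 pixel (up to 2 mm) lower than predicted, so the pin had not slipped up in the fingers.
- I did not measure the final lid angle or the block's pressed depth directly. I inferred both from the hard stop and the tip height.

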